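Demagnetise the flanged bushes

ROBOT

A 6-joint arm with a two-finger parallel gripper is mounted at the origin on a cart in front of the work surface, level with it; the furniture and walls round the work are solid. World frame = base frame: x ahead of the robot, y to its left, z up, the work surface at z = 0. Lengths are in m, angles in rad, forces in N, time in s.
With the tool pointing down it reaches from about 0.3 to 0.775 m from the base axis. Payload 14.6 kg.
Tool frame: the origin (TCP) lies on the centre line of the jaws, within the pads' length; the fingertips stand ctrl.tcp_to_tips ahead of it and the grasp point (between the pads) lies 2 mm behind it (ctrl.tcp_to_tips is the distance from the TCP to the fingertips, in m); z points along the fingers, y is the line along which they close (so a half turn about z gives the same grasp; the last joint's range is limited). The gripper opens to 94 mm and grips with 3 to 60 N. Pads are 16 mm wide; open, the fingers measure 119 mm over their backs; the gripper's body (75 mm by 177 mm) begins 78 mm behind the grasp point.
Start: joints at [1.131, 0.3, 1.521, -0, 1.321, -0.067], TCP at [0.2, 0.512, 0.222] pointing down, gripper open.
Joint ranges: [-3.03, 3.03], [-0.79, 2.21], [0.23, 2.52], [-1.04, 4.18], [0, 3.07], [-2.55, 2.55]. Speed limits (rad/s): [2.22, 2.22, 2.57, 3.14, 3.14, 3.14].

INTERFACE

Orientations are given as [roll, pitch, yaw] about the fixed x, y, z axes, in that order (R = Rz(yaw) Ry(pitch) Rx(roll)).
In Python, from station import telemetry, viewer, hand_in, ctrl gives the robot as it stands.
- The arm moves only by the tool step_arm, never from a script. Its argument "plan" is a list of rows, each an object of numbers: "dx", "dy", "dz": the shift along the tool's x, y, z scaled (see below); "rx", "ry", "rz": the turn, a rotation vector about the tool's x, y, z scaled (see below); "claw": the closure, from 0 (fully open) to 1 (shut). In form: [{"dx": .., "dy": .., "dz": .., "rx": .., "ry": .., "rz": .., "claw": ..}, ...]. A call has 1 to 10 rows; each row shifts and turns the commanded pose from where the row before left it, along the tool's axes as they then stand; what a row does not reach is not made up. The controller multiplies each number of a shift by 0.1 m and each number of a turn by 90 degrees. A row lasts 1/10 s, in which the tool goes at most 50 mm and 8.59 degrees, less where a joint would pass 70% of its speed; a pose out of reach is approached as far as the arm can. A call with a number of a shift or a turn outside -1 to 1 is refused whole. A call with a gripper value outside its range is refused whole. The fingers move at their own pace and stop on an object; "grip_force" is the grip in N (left out, the last holds). Time passes only in rows, so rows that do not move let the fingers close. It gives the time, the measured TCP pose, the force, the opening and the grip force at its end, in the units of the state.
- telemetry.get_obs(): the state, without advancing time (a new reading comes with each control period).
- viewer.camera(name): name is "scene" or "top"; returns a dict with "img" (480x640x3 uint8, red, green, blue), "z_map" (480x640 float32, m along the optical axis (not along the pixel's ray), 0 where there is no reading), "fx", "fy", "cx", "cy" (pixels), "dist" ([k1, k2, p1, p2, k3] as OpenCV has them; the pictures are not rectified), "R" (3x3) and "t" (3): a world point X has camera coordinates R X + t. Camera axes: x right, y down, z forward; pixel columns grow to the right and rows downward; lengths in m; the calibration is good to about 2 mm. A picture is of the moment at which its call begins.
- hand_in(): hands the job in; it is judged then, once.
Trained networks look in a picture, given as the dict that the camera call returned (one of the last four; its "shot" number tells which), for a name from the list of things; names that differ only in an ending like _2 or _b are one class to them, and where a whole thing is asked for, a point or a joint stands for the part that bears it (a point fixed in the world has none). Each returns a list of dicts, best first, with "score" (0 to 1); they miss things now and then, are a little off and sometimes report something else, mostly with a low value. They report only what shows in the picture. A call takes as long as a camera call. They do not tell look-alikes from the thing itself.
- viewer.recognise(target, picture): "rect" ([left, top, right, bottom] in pixels, round what is visible of it).
The state is a dict: "time_s": time; "qpos": joint angles; "joint_vel": joint speeds; "tau": joint torques, N m; "ee_pos": TCP position; "eef_rot": TCP orientation; "force": force on the tool from outside, world axes, zero at the start; "moment": the same for the moment, N m; "grip_width": finger opening in m; "grip_force": force on a finger pad.
Only numpy, scipy, OpenCV 4.12 (cv2) and the standard library are available. Lean on these libraries where they do the work, as an engineer would, in place of code of your own. Each camera call takes 0.05 s, during which the arm holds its last target. There are 200 camera calls.

TASK

Pick every tall flanged steel bush (two or three of them) out of the mixed-parts bin and set them all on the demagnetiser's bed, inside its rim, leaving the other parts in the bin. Only then flip the guard cover up and back until it stays open by itself, press the start button under it fully in with all the bushes still on the bed, and shut the guard again. Last, move all the bushes from the bed into the wooden outgoing tray, without disturbing the other things on the bench.

Things in the scene. Friction and masses are not known exactly. Their poses are not given: they have to be found in the camera images.
- bush_1_c (a point): tall flanged bush, plain turned steel: barrel 24 mm diameter, 48 mm tall over all, on a round foot flange 38 mm diameter and 5 mm thick (flange at its -z end), closed dark bore, about 0.13 kg; starts standing on its flange in the bin; may be absent. Point at its centre, half-way up (24 mm above the underside); z along its axis from flange to plain end
- bush_2_c (a point): tall flanged bush, plain turned steel: barrel 24 mm diameter, 48 mm tall over all, on a round foot flange 38 mm diameter and 5 mm thick (flange at its -z end), closed dark bore, about 0.13 kg; starts standing on its flange in the bin; may be absent. Point at its centre, half-way up (24 mm above the underside); z along its axis from flange to plain end
- bush_3_c (a point): tall flanged bush, plain turned steel: barrel 24 mm diameter, 48 mm tall over all, on a round foot flange 38 mm diameter and 5 mm thick (flange at its -z end), closed dark bore, about 0.13 kg; starts standing on its flange in the bin; may be absent. Point at its centre, half-way up (24 mm above the underside); z along its axis from flange to plain end
- sleeve_1_c (a point): plain steel sleeve, NOT wanted: same 24 mm barrel and 48 mm height as the tall bushes but without any flange; stands in the bin. Point at its centre; z along its axis
- sleeve_2_c (a point): plain steel sleeve, NOT wanted: same 24 mm barrel and 48 mm height as the tall bushes but without any flange; stands in the bin. Point at its centre; z along its axis
- short_1_c (a point): short flanged bush, NOT wanted: 38 mm flange and 24 mm barrel like the tall ones but only 20 mm tall; stands in the bin. Point at its centre; z along its axis
- short_2_c (a point): short flanged bush, NOT wanted: 38 mm flange and 24 mm barrel like the tall ones but only 20 mm tall; stands in the bin. Point at its centre; z along its axis
- bolt_1_c (a point): hex bolt lying in the bin, NOT wanted: 50 mm long over all, 13 mm shank, 21 mm head. Point about its middle; x along the shank, the head at the -x end (28 mm from the point), the shank end 22 mm the other way
- bolt_2_c (a point): hex bolt lying in the bin, NOT wanted: 50 mm long over all, 13 mm shank, 21 mm head. Point about its middle; x along the shank, the head at the -x end (28 mm from the point), the shank end 22 mm the other way
- bin_floor (a point): centre of the inner floor of the mixed-parts bin, a square open grey plastic bin 250x250 mm outside, 242 mm inside, walls 4 mm thick and 40 mm high from the bench, floor 4 mm above the bench; fixed to the bench. x and y along its sides
- bed (a point): centre of the top face of the demagnetiser's bed, a flat dark steel rectangle 40 mm above the bench, 108 mm (x) by 150 mm (y) inside a steel rim 16 mm high (and 5 to 6 mm thick). The demagnetiser is a white box 120 mm (x) by 260 mm (y) fixed to the bench; its x points away from its front, y to the left along the front; the guarded start button is at the left (+y) end, 128 mm from the bed's centre
- guard (a joint): black hinged guard cover over the start button: 0 shut, grows as its front is swung up and away from the robot, 2.0 rad (115 degrees) at its stop. It weighs 80 g with a free hinge: let go short of upright (about 1.6 rad) it falls shut, beyond that it falls back to its stop and stays there
- guard_grip (a point): middle of the guard's grip tongue, a bar 18 mm wide (along y), 8 mm thick and 42 mm long of which 40 mm stand out beyond the front edge of the 75x66 mm cover; lies 102 mm from the hinge line, 35 mm above the box's top when shut; moves with the guard
- guard_hinge (a point): middle of the guard's hinge line, 73 mm above the bench; axes as those of the bed: the hinge runs along y, the shut guard extends to -x
- start (a joint): start button, white, round, 32 mm diameter: 0 out, 0.006 m fully pressed, spring return, about 5 N
- start_top (a point): centre of the start button's top face, 62 mm above the bench, under the shut guard, 42 mm in front of the hinge line
- tray_floor (a point): centre of the inner floor of the outgoing tray, a shallow pale wooden tray 100 mm (x) by 180 mm (y) outside, 92x172 mm inside, walls 22 mm high from the bench and 4 mm thick, floor 4 mm above the bench; fixed to the bench, in front of the demagnetiser
- pen: black felt marker, 134x18x19 mm, lying between bin and tray; bystander, origin on the bench under it
- driver: screwdriver, 203x27x27 mm, lying right of the tray and the demagnetiser; bystander, origin on the bench under it
Not all that is in view belongs to the job. Leave any red look-alike of the part that bears bush_1_c alone.

How it is judged:
By the outcome, as a careful person would: the job done as asked, in the order asked, and still so for the second after the job is handed in, with the robot touching nothing.
Of bush_1, bush_2, bush_3 only 2 to 3 are there at a start; the rules pass over those that are not, and their reading is None.
At some moment in a run one of bush_1, bush_2, bush_3 may be knocked a few centimetres aside while the robot is not near it.
Once in a run the grip may slacken for a moment while it holds something.
It also fails if it takes over 210 s, if anything falls off the work surface, if the arm or the gripper's body presses on something with over 40 N, if the wrist force passes 120 N, or if a joint passes its speed limit or range.

## Working session

There is one attempt and no reset: what is moved stays moved. The work goes in short steps, Python scripts to look and compute and a tool call to move; the robot and the scene stay as the last step left them, time stands still between calls to the robot, and variables do not carry over. Pictures are saved under pics/ and viewed, at most 14 in all, crops included, and the job is handed in when it is done.

Besides the shell and the picture viewer there is one more tool, called after "Emit:" as name(argument=value, ...) on one line, values as JSON. step_arm: Moves the arm, as the interface text tells. Shifts and turns lie within -1 to 1; 1 stands for 0.1 m of shift or 90 degrees of turn. Its arguments: {"type":"object","properties":{"plan":{"type":"array"},"grip_force":{"type":"number"}},"required":["plan"]}

```bash
mkdir -p pics; ls
cat > h.py <<'E'
import numpy as np, cv2
from station import telemetry, viewer, hand_in, ctrl
def save(c,n,box=None,s=1):
    im=c["img"][:,:,::-1]
    if box: im=im[box[1]:box[3],box[0]:box[2]]
    cv2.imwrite("pics/"+n,cv2.resize(np.ascontiguousarray(im),None,fx=s,fy=s,interpolation=cv2.INTER_CUBIC))
def ray(c,u,v):
    K=np.array([[c["fx"],0,c["cx"]],[0,c["fy"],c["cy"]],[0,0,1.]])
    p=cv2.undistortPoints(np.array([[[u,v]]],float),K,np.array(c["dist"],float))[0,0]
    R=np.array(c["R"]);t=np.array(c["t"]); return -R.T@t, R.T@np.array([p[0],p[1],1.])
def at_z(c,u,v,z):
    o,d=ray(c,u,v); return o+d*(z-o[2])/d[2]
def depth(c,u,v):
    o,d=ray(c,u,v); return o+d*c["z_map"][int(round(v)),int(round(u))]
def cloud(c):
    h,w=c["z_map"].shape
    K=np.array([[c["fx"],0,c["cx"]],[0,c["fy"],c["cy"]],[0,0,1.]])
    g=np.stack(np.meshgrid(np.arange(w),np.arange(h)),-1).reshape(-1,1,2).astype(float)
    p=cv2.undistortPoints(g,K,np.array(c["dist"],float))[:,0]
    z=c["z_map"].reshape(-1,1); X=np.hstack([p*z,z])
    R=np.array(c["R"]); P=(X-np.array(c["t"]))@R; P[z[:,0]==0]=np.nan
    return P.reshape(h,w,3)
E
python3 - <<'E'
from h import *
for n in("top","scene"):
    c=viewer.camera(n); save(c,n+"0.png"); print(n,-np.array(c["R"]).T@c["t"])
    for t in("bush_1_c","sleeve_1_c","short_1_c","bolt_1_c","guard_grip","start_top","pen","driver"):
        for d in viewer.recognise(t,c)[:6]:
            r=d["rect"];u,v=(r[0]+r[2])/2,(r[1]+r[3])/2
            print(t,round(d["score"],2),np.round(r),np.round(depth(c,u,v),3))
print(ctrl.tcp_to_tips,telemetry.get_obs())
E
```

```text
pics
top [ 0.52703997 -0.10111027  1.07069376]
bush_1_c 0.71 [197. 206. 210. 222.] [0.721 0.13  0.034]
bush_1_c 0.61 [281. 232. 299. 248.] [ 0.66  -0.058  0.051]
bush_1_c 0.6 [166. 254. 186. 270.] [0.617 0.185 0.042]
bush_1_c 0.54 [284. 270. 302. 286.] [ 0.579 -0.062  0.05 ]
bush_1_c 0.52 [290. 149. 306. 167.] [ 0.84  -0.075  0.048]
sleeve_1_c 0.5 [165. 294. 183. 304.] [0.539 0.187 0.049]
sleeve_1_c 0.48 [196. 282. 212. 302.] [0.553 0.129 0.026]
short_1_c 0.74 [196. 283. 215. 302.] [0.552 0.125 0.026]
guard_grip 0.97 [326. 233. 358. 290.] [ 0.612 -0.165  0.077]
start_top 0.7 [146. 234. 267. 356.] [0.547 0.122 0.026]
start_top 0.3 [198. 253. 219. 265.] [0.622 0.116 0.043]
pen 0.86 [294. 322. 316. 387.] [ 0.419 -0.086  0.021]
driver 0.77 [463. 267. 476. 346.] [ 0.516 -0.442  0.025]
scene [0.23406742 0.3799077  0.81148337]
bush_1_c 0.9 [272. 259. 295. 284.] [ 0.66  -0.048  0.033]
bush_1_c 0.8 [202. 361. 223. 393.] [0.605 0.197 0.042]
bush_1_c 0.72 [312. 278. 327. 305.] [ 0.573 -0.052  0.035]
bush_1_c 0.65 [221. 215. 237. 236.] [ 0.836 -0.074  0.029]
bush_1_c 0.62 [181. 306. 205. 335.] [
[... 443 characters left out ...]
.] [ 0.526 -0.437  0.017]
0.017 {'time_s': 0.9, 'qpos': array([ 1.13141516e+00,  2.99893972e-01,  1.52100374e+00,  1.29103489e-06,
        1.32072236e+00, -6.65980733e-02]), 'joint_vel': array([ 0.00093507, -0.00045859,  0.00088367,  0.00067248,  0.00100102,
       -0.0007964 ]), 'tau': array([ 1.21205529e-03, -5.31662858e+01, -3.52914333e+01,  7.09054247e-02,
        2.12312752e-02, -1.43291066e-05]), 'ee_pos': array([0.20030911, 0.51220871, 0.2224473 ]), 'eef_rot': array([-3.14156538e+00, -3.07300689e-06,  2.76880924e+00]), 'force': array([-0.2244512 , -0.56531974, -0.11066129]), 'moment': array([-0.03997948, -0.01296832,  0.03463908]), 'grip_force': 0.0, 'grip_width': 0.09397632411428618}
```

View pics/scene0.png

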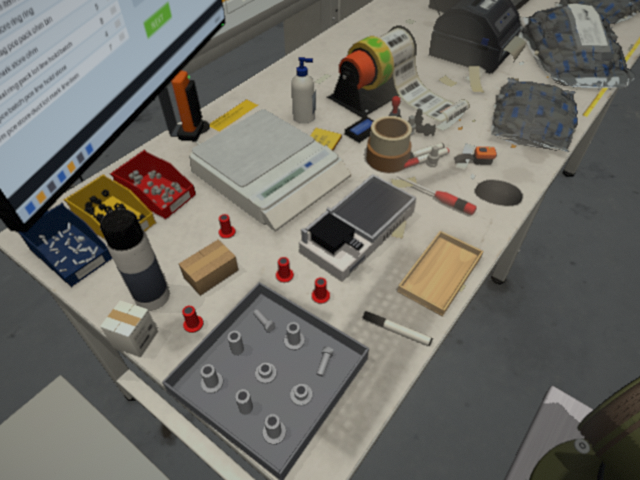

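Run:
```python
import cv2
a=cv2.imread("pics/top0.png")[130:400,120:380];b=cv2.imread("pics/scene0.png")[270:480,150:400]
cv2.imwrite("pics/c1.png",cv2.resize(a,(577,600),interpolation=cv2.INTER_CUBIC));cv2.imwrite("pics/c2.png",cv2.resize(b,(714,600),interpolation=cv2.INTER_CUBIC))
```

```text
(no output)
```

View pics/c1.png

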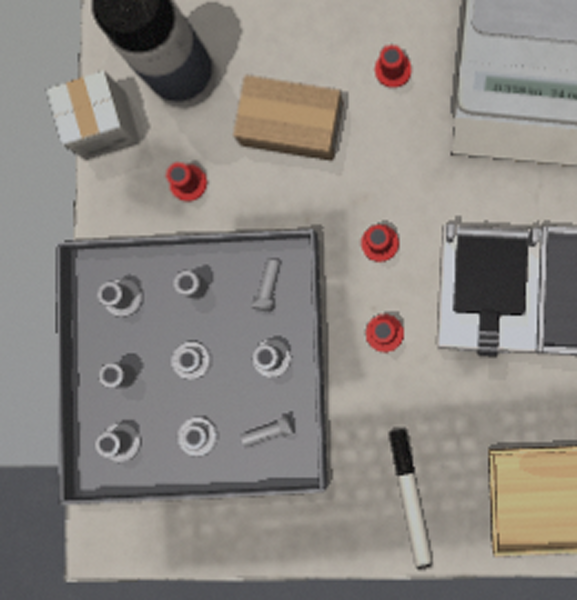

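View pics/c2.png

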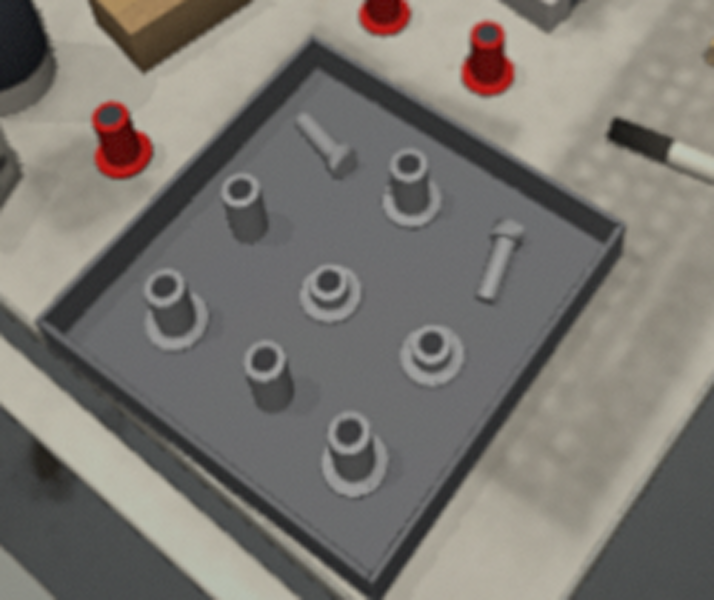

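Tall flanged bushes in scene picture: A (209,377), B (292,333), C (273,427): grey, tall with flange. (236,342) and (244,401) are flangeless sleeves, (265,371) and (301,394) are short; red look-alikes at (285,269), (320,290), (227,225), (192,318) stay. The crops confirm this.

```bash
cat >> h.py <<'E'
def tops(c,zlo,zhi,lo,hi):
    P=cloud(c); m=(P[...,2]>zlo)&(P[...,2]<zhi)&(P[...,0]>lo[0])&(P[...,0]<hi[0])&(P[...,1]>lo[1])&(P[...,1]<hi[1])
    n,l,s,cc=cv2.connectedComponentsWithStats(m.astype(np.uint8)); out=[]
    for i in range(1,n):
        if s[i,4]<12: continue
        out.append((np.round(np.nanmean(P[l==i],0),4),s[i].tolist(),np.round(np.nanmin(P[l==i],0),3),np.round(np.nanmax(P[l==i],0),3)))
    return out
E
python3 - <<'E'
from h import *
c=viewer.camera("top");s=viewer.camera("scene")
save(c,"c3.png",(310,210,490,400),3.1)
for n,k in(("top",c),("scene",s)):
    print(n)
    for o in tops(k,.046,.06,(.40,.01),(.65,.25)): print("bin",*o)
    P=cloud(k)
    for nm,zl,zh,lo,hi in(("bed",.036,.045,(.5,-.4),(.72,-.12)),("boxtop?",.05,.062,(.5,-.42),(.72,-.1)),("guard",.063,.095,(.5,-.3),(.72,-.1)),("tray",-.002,.009,(.3,-.35),(.52,-.15)),("trayrim",.018,.03,(.3,-.4),(.53,-.12)),("binrim",.034,.045,(.3,-.05),(.8,.3))):
        m=(P[...,2]>zl)&(P[...,2]<zh)&(P[...,0]>lo[0])&(P[...,0]<hi[0])&(P[...,1]>lo[1])&(P[...,1]<hi[1])
        q=P[m]
        if len(q): print(nm,len(q),np.round(q.mean(0),3),np.round(np.percentile(q,1,axis=0),3),np.round(np.percentile(q,99,axis=0),3),cv2.minAreaRect(q[:,:2].astype(np.float32)*1000))
E
```

```text
top
bin [0.6258 0.1254 0.0522] [198, 252, 12, 11, 103] [0.615 0.114 0.046] [0.637 0.137 0.056]
bin [0.6161 0.1965 0.0519] [164, 257, 12, 11, 105] [0.605 0.185 0.046] [0.627 0.208 0.057]
bin [0.5554 0.0496 0.0519] [234, 285, 11, 11, 103] [0.545 0.039 0.047] [0.566 0.061 0.057]
bin [0.5395 0.1934 0.052 ] [165, 293, 12, 12, 109] [0.528 0.182 0.046] [0.551 0.205 0.056]
bin [0.4747 0.1953 0.0519] [163, 324, 12, 12, 110] [0.464 0.185 0.046] [0.487 0.208 0.057]
bed 4352 [ 0.611 -0.265  0.041] [ 0.558 -0.365  0.037] [ 0.675 -0.121  0.045] ((615.1908569335938, -242.31597900390625), (249.95103454589844, 119.69834899902344), 86.35762023925781)
boxtop? 773 [ 0.614 -0.289  0.056] [ 0.549 -0.373  0.05 ] [ 0.675 -0.131  0.06 ] ((615.28125, -245.88711547851562), (251.424072265625, 120.5881118774414), 86.41961669921875)
guard 1457 [ 0.626 -0.163  0.076] [ 0.557 -0.205  0.068] [ 0.673 -0.127  0.082] ((613.99365234375, -162.0485076904297), (85.29944610595703, 121.47966003417969), 86.85657501220703)
tray 6408 [ 0.431 -0.249  0.002] [ 0.343 -0.347 -0.002] [ 0.518 -0.152  0.008] ((430.38134765625, -249.98
[... 1290 characters left out ...]
075] [ 0.555 -0.205  0.064] [ 0.672 -0.124  0.082] ((613.6900634765625, -161.76458740234375), (88.50468444824219, 123.39759826660156), 86.29276275634766)
tray 6006 [ 0.426 -0.245  0.003] [ 0.342 -0.345 -0.002] [ 0.518 -0.152  0.008] ((429.9924621582031, -249.99728393554688), (180.00814819335938, 199.97361755371094), 0.0017685089260339737)
trayrim 593 [ 0.416 -0.248  0.022] [ 0.364 -0.346  0.018] [ 0.467 -0.163  0.026] ((416.9542236328125, -254.34947204589844), (101.32752990722656, 184.5621795654297), 1.7512248754501343)
binrim 2535 [0.578 0.134 0.039] [ 0.419 -0.009  0.034] [0.784 0.252 0.045] ((608.6943359375, 101.78628540039062), (381.2497863769531, 303.1274719238281), 0.01970762014389038)
```

View pics/c3.png

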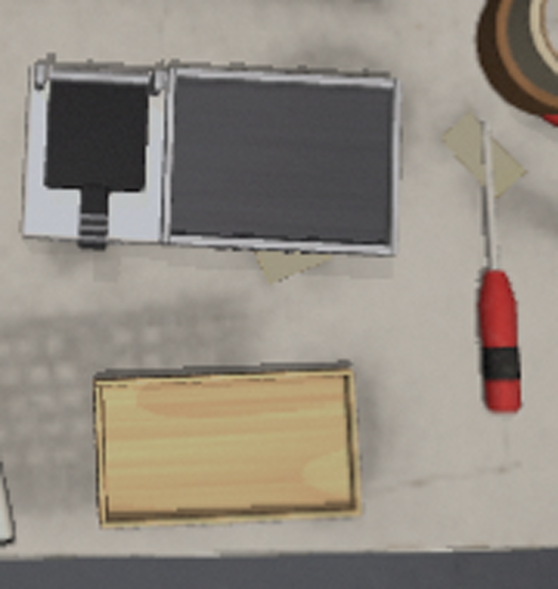

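The demagnetiser is centred near (0.615, -0.246) with yaw about -3.5°. Its bed is at right and the black guard at left, with the tongue at crop (92,230). The tray is near (0.417, -0.254). I'll turn the tool so its x = world y and its y = world x.

Emit:
step_arm(plan=[{"rz":0.095,"claw":0.45},{"rz":0.095,"claw":0.45},{"rz":0.095,"claw":0.45},{"rz":0.095,"claw":0.45},{"rz":0.095,"claw":0.45},{"rz":0.095,"claw":0.45},{"rz":0.095,"claw":0.45},{"rz":0.095,"claw":0.45},{"claw":0.45}], grip_force=25)

```text
$.plan[0]: bad value
```

Emit:
step_arm(plan=[{"dx":0,"dy":0,"dz":0,"rx":0,"ry":0,"rz":0.095,"claw":0.45},{"dx":0,"dy":0,"dz":0,"rx":0,"ry":0,"rz":0.095,"claw":0.45},{"dx":0,"dy":0,"dz":0,"rx":0,"ry":0,"rz":0.095,"claw":0.45},{"dx":0,"dy":0,"dz":0,"rx":0,"ry":0,"rz":0.095,"claw":0.45},{"dx":0,"dy":0,"dz":0,"rx":0,"ry":0,"rz":0.095,"claw":0.45},{"dx":0,"dy":0,"dz":0,"rx":0,"ry":0,"rz":0.095,"claw":0.45},{"dx":0,"dy":0,"dz":0,"rx":0,"ry":0,"rz":0.095,"claw":0.45},{"dx":0,"dy":0,"dz":0,"rx":0,"ry":0,"rz":0.095,"claw":0.45},{"dx":0,"dy":0,"dz":0,"rx":0,"ry":0,"rz":0,"claw":0.45}], grip_force=25)

```text
time_s: 1.9
ee_pos: [0.2003, 0.5122, 0.2224]
eef_rot: [3.142, 0.0, 1.572]
force: [0.2, -0.3, -0.8]
grip_width: 0.0514
grip_force: 0.0
```

Emit:
step_arm(plan=[{"dx":-0.27,"dy":0.35,"dz":0,"rx":0,"ry":0,"rz":0,"claw":0.45},{"dx":-0.27,"dy":0.35,"dz":0,"rx":0,"ry":0,"rz":0,"claw":0.45},{"dx":-0.27,"dy":0.35,"dz":0,"rx":0,"ry":0,"rz":0,"claw":0.45},{"dx":-0.27,"dy":0.35,"dz":0,"rx":0,"ry":0,"rz":0,"claw":0.45},{"dx":-0.27,"dy":0.35,"dz":0,"rx":0,"ry":0,"rz":0,"claw":0.45},{"dx":-0.27,"dy":0.35,"dz":0,"rx":0,"ry":0,"rz":0,"claw":0.45},{"dx":-0.27,"dy":0.35,"dz":0,"rx":0,"ry":0,"rz":0,"claw":0.45},{"dx":-0.27,"dy":0.35,"dz":0,"rx":0,"ry":0,"rz":0,"claw":0.45},{"dx":-0.27,"dy":0.35,"dz":0,"rx":0,"ry":0,"rz":0,"claw":0.45},{"dx":-0.27,"dy":0.35,"dz":0,"rx":0,"ry":0,"rz":0,"claw":0.45}])

```text
time_s: 2.9
ee_pos: [0.5527, 0.2423, 0.2225]
eef_rot: [3.141, -0.0, 1.58]
force: [-0.3, 1.6, 1.2]
grip_width: 0.0517
grip_force: 0.0
```

Emit:
step_arm(plan=[{"dx":-0.228,"dy":0.325,"dz":0,"rx":0,"ry":0,"rz":0,"claw":0.45},{"dx":-0.228,"dy":0.325,"dz":0,"rx":0,"ry":0,"rz":0,"claw":0.45},{"dx":0,"dy":0,"dz":0.3,"rx":0,"ry":0,"rz":0,"claw":0.45},{"dx":0,"dy":0,"dz":0.3,"rx":0,"ry":0,"rz":0,"claw":0.45},{"dx":0,"dy":0,"dz":0.3,"rx":0,"ry":0,"rz":0,"claw":0.45},{"dx":0,"dy":0,"dz":0.3,"rx":0,"ry":0,"rz":0,"claw":0.45},{"dx":0,"dy":0,"dz":0,"rx":0,"ry":0,"rz":0,"claw":0.45}])

```text
time_s: 3.6
ee_pos: [0.6148, 0.1978, 0.0983]
eef_rot: [-3.135, 0.002, 1.579]
force: [0.3, 0.3, 0.5]
grip_width: 0.0519
grip_force: 0.0
```

Emit:
step_arm(plan=[{"dx":-0.01,"dy":0,"dz":0.25,"rx":0,"ry":0,"rz":0,"claw":0.45},{"dx":0,"dy":0,"dz":0.25,"rx":0,"ry":0,"rz":0,"claw":0.45},{"dx":0,"dy":0,"dz":0.12,"rx":0,"ry":0,"rz":0,"claw":0.45},{"dx":0,"dy":0,"dz":0,"rx":0,"ry":0,"rz":0,"claw":0.45},{"dx":0,"dy":0,"dz":0,"rx":0,"ry":0,"rz":0,"claw":0.85},{"dx":0,"dy":0,"dz":0,"rx":0,"ry":0,"rz":0,"claw":0.85},{"dx":0,"dy":0,"dz":0,"rx":0,"ry":0,"rz":0,"claw":0.85},{"dx":0,"dy":0,"dz":0,"rx":0,"ry":0,"rz":0,"claw":0.85},{"dx":0,"dy":0,"dz":0,"rx":0,"ry":0,"rz":0,"claw":0.85}])

```text
time_s: 4.5
ee_pos: [0.6169, 0.1975, 0.0412]
eef_rot: [3.141, -0.0, 1.575]
force: [-1.6, -1.0, 6.0]
grip_width: 0.0232
grip_force: 25.0
```

Emit:
step_arm(plan=[{"dx":0,"dy":0,"dz":-0.3,"rx":0,"ry":0,"rz":0,"claw":0.85},{"dx":0,"dy":0,"dz":-0.35,"rx":0,"ry":0,"rz":0,"claw":0.85},{"dx":0,"dy":0,"dz":-0.35,"rx":0,"ry":0,"rz":0,"claw":0.85},{"dx":0,"dy":0,"dz":-0.35,"rx":0,"ry":0,"rz":0,"claw":0.85},{"dx":-0.3,"dy":0,"dz":0,"rx":0,"ry":0,"rz":0,"claw":0.85},{"dx":-0.4,"dy":0,"dz":0,"rx":0,"ry":0,"rz":0,"claw":0.85},{"dx":-0.4,"dy":0,"dz":0,"rx":0,"ry":0,"rz":0,"claw":0.85},{"dx":-0.4,"dy":0,"dz":0,"rx":0,"ry":0,"rz":0,"claw":0.85},{"dx":-0.4,"dy":0,"dz":0,"rx":0,"ry":0,"rz":0,"claw":0.85},{"dx":-0.4,"dy":0,"dz":0,"rx":0,"ry":0,"rz":0,"claw":0.85}])

```text
time_s: 5.5
ee_pos: [0.6173, -0.0342, 0.1754]
eef_rot: [-3.141, -0.0, 1.575]
force: [0.8, -0.2, -0.8]
grip_width: 0.0237
grip_force: 25.0
```

Emit:
step_arm(plan=[{"dx":-0.4,"dy":0,"dz":0,"rx":0,"ry":0,"rz":0,"claw":0.85},{"dx":-0.4,"dy":0,"dz":0,"rx":0,"ry":0,"rz":0,"claw":0.85},{"dx":-0.4,"dy":0,"dz":0,"rx":0,"ry":0,"rz":0,"claw":0.85},{"dx":-0.4,"dy":0,"dz":0,"rx":0,"ry":0,"rz":0,"claw":0.85},{"dx":-0.4,"dy":0,"dz":0,"rx":0,"ry":0,"rz":0,"claw":0.85},{"dx":-0.4,"dy":0,"dz":0,"rx":0,"ry":0,"rz":0,"claw":0.85},{"dx":-0.4,"dy":0,"dz":0,"rx":0,"ry":0,"rz":0,"claw":0.85},{"dx":-0.3,"dy":-0.08,"dz":0,"rx":0,"ry":0,"rz":0,"claw":0.85},{"dx":0,"dy":0,"dz":0,"rx":0,"ry":0,"rz":0,"claw":0.85},{"dx":0,"dy":0,"dz":0,"rx":0,"ry":0,"rz":0,"claw":0.85}])

```text
time_s: 6.5
ee_pos: [0.6106, -0.3428, 0.1749]
eef_rot: [-3.141, -0.001, 1.574]
force: [0.6, -0.0, -0.9]
grip_width: 0.0236
grip_force: 25.0
```

Emit:
step_arm(plan=[{"dx":0.01,"dy":0,"dz":0.3,"rx":0,"ry":0,"rz":0,"claw":0.85},{"dx":0,"dy":0,"dz":0.3,"rx":0,"ry":0,"rz":0,"claw":0.85},{"dx":0,"dy":0,"dz":0.2,"rx":0,"ry":0,"rz":0,"claw":0.85},{"dx":0,"dy":0,"dz":0.1,"rx":0,"ry":0,"rz":0,"claw":0.85},{"dx":0,"dy":0,"dz":0.04,"rx":0,"ry":0,"rz":0,"claw":0.85},{"dx":0,"dy":0,"dz":0,"rx":0,"ry":0,"rz":0,"claw":0.85},{"dx":0,"dy":0,"dz":0,"rx":0,"ry":0,"rz":0,"claw":0.85}])

```text
time_s: 7.2
ee_pos: [0.6114, -0.3417, 0.0828]
eef_rot: [3.14, 0.001, 1.575]
force: [-0.2, -0.5, -1.2]
grip_width: 0.0234
grip_force: 25.0
```

Emit:
step_arm(plan=[{"dx":0,"dy":0,"dz":0.03,"rx":0,"ry":0,"rz":0,"claw":0.85},{"dx":0,"dy":0,"dz":0.02,"rx":0,"ry":0,"rz":0,"claw":0.85},{"dx":0,"dy":0,"dz":0,"rx":0,"ry":0,"rz":0,"claw":0.85},{"dx":0,"dy":0,"dz":0,"rx":0,"ry":0,"rz":0,"claw":0.85}])

```text
time_s: 7.6
ee_pos: [0.6112, -0.3419, 0.0771]
eef_rot: [3.141, 0.001, 1.575]
force: [0.6, 0.5, 3.0]
grip_width: 0.0237
grip_force: 25.0
```

Emit:
step_arm(plan=[{"dx":0,"dy":0,"dz":0,"rx":0,"ry":0,"rz":0,"claw":0.55},{"dx":0,"dy":0,"dz":0,"rx":0,"ry":0,"rz":0,"claw":0.55},{"dx":0,"dy":0,"dz":0,"rx":0,"ry":0,"rz":0,"claw":0.55},{"dx":0,"dy":0,"dz":-0.2,"rx":0,"ry":0,"rz":0,"claw":0.45},{"dx":0,"dy":0,"dz":-0.4,"rx":0,"ry":0,"rz":0,"claw":0.45},{"dx":0.4,"dy":0,"dz":-0.2,"rx":0,"ry":0,"rz":0,"claw":0.45},{"dx":0.4,"dy":0,"dz":0,"rx":0,"ry":0,"rz":0,"claw":0.45},{"dx":0.4,"dy":0,"dz":0,"rx":0,"ry":0,"rz":0,"claw":0.45},{"dx":0.4,"dy":0,"dz":0,"rx":0,"ry":0,"rz":0,"claw":0.45},{"dx":0.4,"dy":0,"dz":0,"rx":0,"ry":0,"rz":0,"claw":0.45}])

```text
time_s: 8.6
ee_pos: [0.6098, -0.1401, 0.1565]
eef_rot: [3.142, 0.0, 1.575]
force: [0.2, -0.6, -0.8]
grip_width: 0.0518
grip_force: 0.0
```

```bash
cat > look.py <<'E'
from h import *
import sys
for n in("top","scene"):
    k=viewer.camera(n); print(n)
    for o in tops(k,.046,.06,(.40,.01),(.66,.25)): print(" bin",o[0],o[1][4])
    for o in tops(k,.076,.1,(.54,-.39),(.68,-.215)): print(" bed",o[0],o[1][4])
    if len(sys.argv)>1: save(k,sys.argv[1]+n+".png")
E
python3 look.py; python3 -c "from station import telemetry as t;print(t.get_obs()['ee_pos'])"
```

```text
top
 bin [0.6259 0.1251 0.0522] 105
 bin [0.5553 0.0496 0.0521] 103
 bin [0.5393 0.1933 0.0517] 111
 bin [0.4747 0.1953 0.052 ] 111
 bed [ 0.6112 -0.3403  0.0875] 117
scene
 bin [0.554  0.0497 0.0523] 143
 bin [0.6242 0.1247 0.0521] 148
 bin [0.5381 0.1936 0.0527] 181
 bin [0.4738 0.1956 0.0522] 209
 bed [ 0.6086 -0.3379  0.0852] 93
[ 0.61016951 -0.13742473  0.15665252]
```

Emit:
step_arm(plan=[{"dx":0.374,"dy":-0.111,"dz":0,"rx":0,"ry":0,"rz":0,"claw":0.45},{"dx":0.374,"dy":-0.111,"dz":0,"rx":0,"ry":0,"rz":0,"claw":0.45},{"dx":0.374,"dy":-0.111,"dz":0,"rx":0,"ry":0,"rz":0,"claw":0.45},{"dx":0.374,"dy":-0.111,"dz":0,"rx":0,"ry":0,"rz":0,"claw":0.45},{"dx":0.374,"dy":-0.111,"dz":0,"rx":0,"ry":0,"rz":0,"claw":0.45},{"dx":0,"dy":0,"dz":0.3,"rx":0,"ry":0,"rz":0,"claw":0.45},{"dx":0,"dy":0,"dz":0.3,"rx":0,"ry":0,"rz":0,"claw":0.45},{"dx":0,"dy":0,"dz":0,"rx":0,"ry":0,"rz":0,"claw":0.45}])

```text
time_s: 9.5
ee_pos: [0.5521, 0.0449, 0.0932]
eef_rot: [-3.136, 0.0, 1.575]
force: [-0.5, -0.8, 0.4]
grip_width: 0.0517
grip_force: 0.0
```

Emit:
step_arm(plan=[{"dx":0.03,"dy":0.02,"dz":0.15,"rx":0,"ry":0,"rz":0,"claw":0.45},{"dx":0,"dy":0,"dz":0.1,"rx":0,"ry":0,"rz":0,"claw":0.45},{"dx":0,"dy":0,"dz":0,"rx":0,"ry":0,"rz":0,"claw":0.45},{"dx":0,"dy":0,"dz":0,"rx":0,"ry":0,"rz":0,"claw":0.45}])

```text
time_s: 9.9
ee_pos: [0.556, 0.048, 0.0718]
eef_rot: [3.141, 0.0, 1.575]
force: [0.6, 0.4, 1.1]
grip_width: 0.0519
grip_force: 0.0
```

Emit:
step_arm(plan=[{"dx":0.01,"dy":-0.01,"dz":0.25,"rx":0,"ry":0,"rz":0,"claw":0.45},{"dx":0,"dy":0,"dz":0.1,"rx":0,"ry":0,"rz":0,"claw":0.45},{"dx":0,"dy":0,"dz":0,"rx":0,"ry":0,"rz":0,"claw":0.45},{"dx":0,"dy":0,"dz":0,"rx":0,"ry":0,"rz":0,"claw":0.85},{"dx":0,"dy":0,"dz":0,"rx":0,"ry":0,"rz":0,"claw":0.85},{"dx":0,"dy":0,"dz":0,"rx":0,"ry":0,"rz":0,"claw":0.85},{"dx":0,"dy":0,"dz":0,"rx":0,"ry":0,"rz":0,"claw":0.85},{"dx":0,"dy":0,"dz":0,"rx":0,"ry":0,"rz":0,"claw":0.85}])

```text
time_s: 10.7
ee_pos: [0.555, 0.0491, 0.0369]
eef_rot: [3.141, 0.0, 1.575]
force: [-0.6, -0.9, 4.8]
grip_width: 0.0235
grip_force: 25.0
```

Emit:
step_arm(plan=[{"dx":0,"dy":0,"dz":-0.35,"rx":0,"ry":0,"rz":0,"claw":0.85},{"dx":0,"dy":0,"dz":-0.4,"rx":0,"ry":0,"rz":0,"claw":0.85},{"dx":0,"dy":0,"dz":-0.4,"rx":0,"ry":0,"rz":0,"claw":0.85},{"dx":-0.3,"dy":0.05,"dz":0,"rx":0,"ry":0,"rz":0,"claw":0.85},{"dx":-0.4,"dy":0.07,"dz":0,"rx":0,"ry":0,"rz":0,"claw":0.85},{"dx":-0.4,"dy":0.07,"dz":0,"rx":0,"ry":0,"rz":0,"claw":0.85},{"dx":-0.4,"dy":0.07,"dz":0,"rx":0,"ry":0,"rz":0,"claw":0.85},{"dx":-0.4,"dy":0.07,"dz":0,"rx":0,"ry":0,"rz":0,"claw":0.85},{"dx":-0.4,"dy":0.07,"dz":0,"rx":0,"ry":0,"rz":0,"claw":0.85},{"dx":-0.4,"dy":0.07,"dz":0,"rx":0,"ry":0,"rz":0,"claw":0.85}])

```text
time_s: 11.7
ee_pos: [0.6028, -0.2224, 0.1512]
eef_rot: [-3.141, -0.0, 1.575]
force: [0.4, -0.0, -1.2]
grip_width: 0.0238
grip_force: 25.0
```

Emit:
step_arm(plan=[{"dx":-0.4,"dy":0.07,"dz":0,"rx":0,"ry":0,"rz":0,"claw":0.85},{"dx":-0.32,"dy":0.04,"dz":0,"rx":0,"ry":0,"rz":0,"claw":0.85},{"dx":0,"dy":0,"dz":0,"rx":0,"ry":0,"rz":0,"claw":0.85},{"dx":0,"dy":0,"dz":0,"rx":0,"ry":0,"rz":0,"claw":0.85}])

```text
time_s: 12.1
ee_pos: [0.6138, -0.2929, 0.1508]
eef_rot: [-3.141, -0.001, 1.574]
force: [1.2, 0.9, -0.7]
grip_width: 0.0236
grip_force: 25.0
```

Emit:
step_arm(plan=[{"dx":0,"dy":0,"dz":0.3,"rx":0,"ry":0,"rz":0,"claw":0.85},{"dx":0,"dy":0,"dz":0.25,"rx":0,"ry":0,"rz":0,"claw":0.85},{"dx":0,"dy":0,"dz":0.12,"rx":0,"ry":0,"rz":0,"claw":0.85},{"dx":0,"dy":0,"dz":0.05,"rx":0,"ry":0,"rz":0,"claw":0.85},{"dx":0,"dy":0,"dz":0.04,"rx":0,"ry":0,"rz":0,"claw":0.85},{"dx":0,"dy":0,"dz":0,"rx":0,"ry":0,"rz":0,"claw":0.85},{"dx":0,"dy":0,"dz":0,"rx":0,"ry":0,"rz":0,"claw":0.85}])

```text
time_s: 12.8
ee_pos: [0.6146, -0.2928, 0.0765]
eef_rot: [3.14, 0.001, 1.575]
force: [0.1, -0.6, -1.0]
grip_width: 0.0234
grip_force: 25.0
```

Emit:
step_arm(plan=[{"dx":0,"dy":0,"dz":0.025,"rx":0,"ry":0,"rz":0,"claw":0.85},{"dx":0,"dy":0,"dz":0.01,"rx":0,"ry":0,"rz":0,"claw":0.85},{"dx":0,"dy":0,"dz":0,"rx":0,"ry":0,"rz":0,"claw":0.85},{"dx":0,"dy":0,"dz":0,"rx":0,"ry":0,"rz":0,"claw":0.85}])

```text
time_s: 13.2
ee_pos: [0.6144, -0.2928, 0.073]
eef_rot: [3.141, 0.001, 1.575]
force: [-2.0, 1.4, 5.2]
grip_width: 0.0234
grip_force: 25.0
```

Emit:
step_arm(plan=[{"dx":0,"dy":0,"dz":0,"rx":0,"ry":0,"rz":0,"claw":0.55},{"dx":0,"dy":0,"dz":0,"rx":0,"ry":0,"rz":0,"claw":0.55},{"dx":0,"dy":0,"dz":0,"rx":0,"ry":0,"rz":0,"claw":0.55},{"dx":0,"dy":0,"dz":-0.2,"rx":0,"ry":0,"rz":0,"claw":0.45},{"dx":0,"dy":0,"dz":-0.4,"rx":0,"ry":0,"rz":0,"claw":0.45},{"dx":0.3,"dy":-0.08,"dz":-0.2,"rx":0,"ry":0,"rz":0,"claw":0.45},{"dx":0.4,"dy":-0.12,"dz":0,"rx":0,"ry":0,"rz":0,"claw":0.45},{"dx":0.4,"dy":-0.12,"dz":0,"rx":0,"ry":0,"rz":0,"claw":0.45},{"dx":0.4,"dy":-0.12,"dz":0,"rx":0,"ry":0,"rz":0,"claw":0.45},{"dx":0.4,"dy":-0.12,"dz":0,"rx":0,"ry":0,"rz":0,"claw":0.45}])

```text
time_s: 14.2
ee_pos: [0.5567, -0.1014, 0.152]
eef_rot: [3.141, 0.0, 1.575]
force: [0.9, 0.0, 0.4]
grip_width: 0.0518
grip_force: 0.0
```

Emit:
step_arm(plan=[{"dx":0.4,"dy":-0.12,"dz":0,"rx":0,"ry":0,"rz":0,"claw":0.45},{"dx":0.4,"dy":-0.12,"dz":0,"rx":0,"ry":0,"rz":0,"claw":0.45},{"dx":0.4,"dy":-0.12,"dz":0,"rx":0,"ry":0,"rz":0,"claw":0.45},{"dx":0.4,"dy":-0.12,"dz":0,"rx":0,"ry":0,"rz":0,"claw":0.45},{"dx":0.4,"dy":-0.12,"dz":0,"rx":0,"ry":0,"rz":0,"claw":0.45},{"dx":0.4,"dy":-0.12,"dz":0,"rx":0,"ry":0,"rz":0,"claw":0.45},{"dx":0.4,"dy":-0.12,"dz":0,"rx":0,"ry":0,"rz":0,"claw":0.45},{"dx":0.1,"dy":0,"dz":0,"rx":0,"ry":0,"rz":0,"claw":0.45},{"dx":0,"dy":0,"dz":0,"rx":0,"ry":0,"rz":0,"claw":0.45},{"dx":0,"dy":0,"dz":0,"rx":0,"ry":0,"rz":0,"claw":0.45}])

```text
time_s: 15.2
ee_pos: [0.4725, 0.186, 0.1519]
eef_rot: [3.142, 0.0, 1.575]
force: [-0.2, -1.2, -0.8]
grip_width: 0.0516
grip_force: 0.0
```

```bash
python3 look.py
```

```text
top
 bin [0.6259 0.1255 0.0525] 101
 bin [0.5394 0.1937 0.0521] 106
 bin [0.4749 0.1954 0.0522] 109
 bed [ 0.6147 -0.291   0.0876] 114
 bed [ 0.6115 -0.3404  0.0875] 115
scene
 bin [0.5378 0.1936 0.0528] 186
 bin [0.4738 0.1954 0.0523] 206
 bed [ 0.61   -0.3383  0.0859] 104
 bed [ 0.6137 -0.2898  0.0861] 111
```

Emit:
step_arm(plan=[{"dx":0.095,"dy":0.02,"dz":0.3,"rx":0,"ry":0,"rz":0,"claw":0.45},{"dx":0,"dy":0,"dz":0.3,"rx":0,"ry":0,"rz":0,"claw":0.45},{"dx":0,"dy":0,"dz":0.3,"rx":0,"ry":0,"rz":0,"claw":0.45},{"dx":0,"dy":0,"dz":0.2,"rx":0,"ry":0,"rz":0,"claw":0.45},{"dx":0,"dy":0,"dz":0.04,"rx":0,"ry":0,"rz":0,"claw":0.45},{"dx":0,"dy":0,"dz":0,"rx":0,"ry":0,"rz":0,"claw":0.45},{"dx":0,"dy":0,"dz":0,"rx":0,"ry":0,"rz":0,"claw":0.85},{"dx":0,"dy":0,"dz":0,"rx":0,"ry":0,"rz":0,"claw":0.85},{"dx":0,"dy":0,"dz":0,"rx":0,"ry":0,"rz":0,"claw":0.85},{"dx":0,"dy":0,"dz":0,"rx":0,"ry":0,"rz":0,"claw":0.85}])

```text
time_s: 16.3
ee_pos: [0.4744, 0.1963, 0.0385]
eef_rot: [3.141, -0.0, 1.575]
force: [1.3, 0.6, 3.6]
grip_width: 0.0239
grip_force: 25.1
```

Emit:
step_arm(plan=[{"dx":0,"dy":0,"dz":-0.35,"rx":0,"ry":0,"rz":0,"claw":0.85},{"dx":0,"dy":0,"dz":-0.4,"rx":0,"ry":0,"rz":0,"claw":0.85},{"dx":0,"dy":0,"dz":-0.4,"rx":0,"ry":0,"rz":0,"claw":0.85},{"dx":-0.3,"dy":0.1,"dz":0,"rx":0,"ry":0,"rz":0,"claw":0.85},{"dx":-0.4,"dy":0.13,"dz":0,"rx":0,"ry":0,"rz":0,"claw":0.85},{"dx":-0.4,"dy":0.13,"dz":0,"rx":0,"ry":0,"rz":0,"claw":0.85},{"dx":-0.4,"dy":0.13,"dz":0,"rx":0,"ry":0,"rz":0,"claw":0.85},{"dx":-0.4,"dy":0.13,"dz":0,"rx":0,"ry":0,"rz":0,"claw":0.85},{"dx":-0.4,"dy":0.13,"dz":0,"rx":0,"ry":0,"rz":0,"claw":0.85},{"dx":-0.4,"dy":0.13,"dz":0,"rx":0,"ry":0,"rz":0,"claw":0.85}])

```text
time_s: 17.3
ee_pos: [0.5635, -0.0751, 0.1531]
eef_rot: [3.142, -0.0, 1.575]
force: [0.9, 0.6, -0.9]
grip_width: 0.0236
grip_force: 25.0
```

Emit:
step_arm(plan=[{"dx":-0.4,"dy":0.13,"dz":0,"rx":0,"ry":0,"rz":0,"claw":0.85},{"dx":-0.4,"dy":0.13,"dz":0,"rx":0,"ry":0,"rz":0,"claw":0.85},{"dx":-0.4,"dy":0.13,"dz":0,"rx":0,"ry":0,"rz":0,"claw":0.85},{"dx":-0.4,"dy":0.1,"dz":0,"rx":0,"ry":0,"rz":0,"claw":0.85},{"dx":-0.12,"dy":0.03,"dz":0,"rx":0,"ry":0,"rz":0,"claw":0.85},{"dx":0,"dy":0,"dz":0,"rx":0,"ry":0,"rz":0,"claw":0.85},{"dx":0,"dy":0,"dz":0,"rx":0,"ry":0,"rz":0,"claw":0.85},{"dx":0,"dy":0,"dz":0,"rx":0,"ry":0,"rz":0,"claw":0.85}])

```text
time_s: 18.1
ee_pos: [0.616, -0.2436, 0.1532]
eef_rot: [-3.142, -0.0, 1.576]
force: [-1.1, 0.3, -1.8]
grip_width: 0.0234
grip_force: 25.0
```

Emit:
step_arm(plan=[{"dx":-0.02,"dy":0,"dz":0.3,"rx":0,"ry":0,"rz":0,"claw":0.85},{"dx":0,"dy":0,"dz":0.25,"rx":0,"ry":0,"rz":0,"claw":0.85},{"dx":0,"dy":0,"dz":0.12,"rx":0,"ry":0,"rz":0,"claw":0.85},{"dx":0,"dy":0,"dz":0.05,"rx":0,"ry":0,"rz":0,"claw":0.85},{"dx":0,"dy":0,"dz":0.04,"rx":0,"ry":0,"rz":0,"claw":0.85},{"dx":0,"dy":0,"dz":0,"rx":0,"ry":0,"rz":0,"claw":0.85},{"dx":0,"dy":0,"dz":0.02,"rx":0,"ry":0,"rz":0,"claw":0.85},{"dx":0,"dy":0,"dz":0,"rx":0,"ry":0,"rz":0,"claw":0.85},{"dx":0,"dy":0,"dz":0,"rx":0,"ry":0,"rz":0,"claw":0.85}])

```text
time_s: 19.0
ee_pos: [0.6161, -0.2472, 0.0753]
eef_rot: [3.141, 0.0, 1.575]
force: [0.5, 0.6, -1.7]
grip_width: 0.0238
grip_force: 25.0
```

Emit:
step_arm(plan=[{"dx":0,"dy":0,"dz":0.015,"rx":0,"ry":0,"rz":0,"claw":0.85},{"dx":0,"dy":0,"dz":0,"rx":0,"ry":0,"rz":0,"claw":0.85},{"dx":0,"dy":0,"dz":0,"rx":0,"ry":0,"rz":0,"claw":0.55},{"dx":0,"dy":0,"dz":0,"rx":0,"ry":0,"rz":0,"claw":0.55},{"dx":0,"dy":0,"dz":0,"rx":0,"ry":0,"rz":0,"claw":0.55},{"dx":0,"dy":0,"dz":-0.2,"rx":0,"ry":0,"rz":0,"claw":0.5},{"dx":0,"dy":0,"dz":-0.4,"rx":0,"ry":0,"rz":0,"claw":0.5},{"dx":0,"dy":-0.3,"dz":-0.4,"rx":0,"ry":0,"rz":0,"claw":0.5},{"dx":0,"dy":-0.4,"dz":-0.2,"rx":0,"ry":0,"rz":0,"claw":0.5},{"dx":0,"dy":-0.4,"dz":0,"rx":0,"ry":0,"rz":0,"claw":0.5}])

```text
time_s: 20.0
ee_pos: [0.5057, -0.2479, 0.1964]
eef_rot: [3.137, 0.003, 1.575]
force: [0.8, -0.6, 0.0]
grip_width: 0.0472
grip_force: 0.0
```

Emit:
step_arm(plan=[{"dx":0,"dy":0,"dz":0,"rx":0,"ry":0,"rz":0.094,"claw":0.5},{"dx":0,"dy":0,"dz":0,"rx":0,"ry":0,"rz":0.094,"claw":0.5},{"dx":0,"dy":0,"dz":0,"rx":0,"ry":0,"rz":0.094,"claw":0.5},{"dx":0,"dy":0,"dz":0,"rx":0,"ry":0,"rz":0.094,"claw":0.5},{"dx":0,"dy":0,"dz":0,"rx":0,"ry":0,"rz":0.094,"claw":0.5},{"dx":0,"dy":0,"dz":0,"rx":0,"ry":0,"rz":0.094,"claw":0.5},{"dx":0,"dy":0,"dz":0,"rx":0,"ry":0,"rz":0.094,"claw":0.5},{"dx":0,"dy":0,"dz":0,"rx":0,"ry":0,"rz":0.094,"claw":0.5},{"dx":0,"dy":0,"dz":0,"rx":0,"ry":0,"rz":0.094,"claw":0.5},{"dx":0,"dy":0,"dz":0,"rx":0,"ry":0,"rz":0.094,"claw":0.5}])

```text
time_s: 21.0
ee_pos: [0.506, -0.2476, 0.1934]
eef_rot: [3.142, -0.0, 0.092]
force: [-0.2, 0.4, 0.4]
grip_width: 0.0467
grip_force: 0.0
```

```bash
python3 look.py
python3 - <<'E'
from h import *
c=viewer.camera("top");s=viewer.camera("scene")
for k in(c,s):
    P=cloud(k);m=(P[...,2]>.064)&(P[...,2]<.09)&(P[...,1]>-.2)&(P[...,1]<-.12)
    for a,b in((.53,.585),(.6,.65),(.655,.69)):
        q=P[m&(P[...,0]>a)&(P[...,0]<b)]
        if len(q): print(a,len(q),np.round(q.mean(0),4),np.round(np.percentile(q,2,axis=0),3),np.round(np.percentile(q,98,axis=0),3))
save(s,"g1.png",(260,150,440,300),3.5)
print(telemetry.get_obs()["ee_pos"])
E
```

```text
top
 bin [0.6259 0.1254 0.052 ] 103
 bin [0.5393 0.1935 0.0521] 108
 bed [ 0.6164 -0.246   0.088 ] 110
 bed [ 0.6146 -0.2911  0.0875] 115
 bed [ 0.6113 -0.3403  0.0882] 115
scene
 bin [0.624  0.1247 0.0521] 149
 bin [0.5378 0.1937 0.0527] 185
 bed [ 0.6099 -0.3383  0.0859] 104
 bed [ 0.6137 -0.2897  0.086 ] 112
 bed [ 0.615  -0.2443  0.0858] 122
0.53 134 [ 0.5691 -0.1593  0.0791] [ 0.555 -0.169  0.075] [ 0.583 -0.15   0.083]
0.6 780 [ 0.6252 -0.1624  0.0752] [ 0.6   -0.194  0.071] [ 0.65  -0.13   0.079]
0.655 288 [ 0.664  -0.16    0.0759] [ 0.656 -0.197  0.071] [ 0.673 -0.124  0.081]
0.53 147 [ 0.5677 -0.1588  0.079 ] [ 0.553 -0.169  0.073] [ 0.584 -0.15   0.083]
0.6 670 [ 0.6246 -0.1596  0.0751] [ 0.601 -0.195  0.067] [ 0.649 -0.13   0.078]
0.655 247 [ 0.664  -0.1561  0.0754] [ 0.655 -0.196  0.066] [ 0.674 -0.123  0.08 ]
[ 0.50599907 -0.24761575  0.19343075]
```

View pics/g1.png

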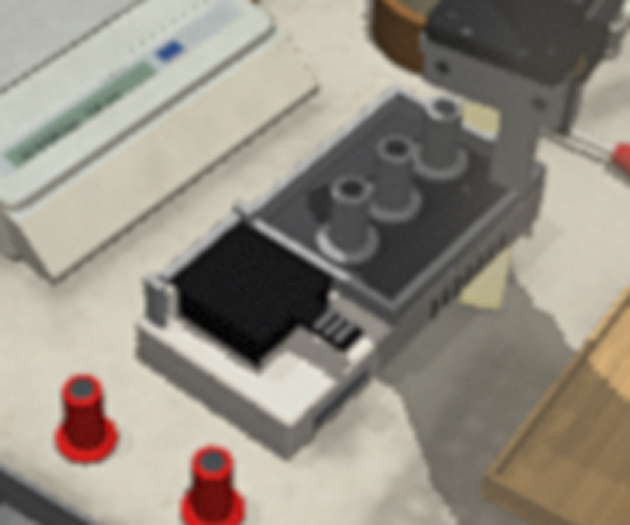

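The picture shows all three bushes standing inside the rim, at crop (350,210), (395,170) and (443,130). The guard is shut, with its tongue at (340,325). Next is the guard.

Emit:
step_arm(plan=[{"dx":0,"dy":0,"dz":0,"rx":0,"ry":0,"rz":0.05,"claw":0.5},{"dx":0,"dy":0,"dz":0,"rx":0,"ry":0,"rz":0.05,"claw":0.5},{"dx":0.19,"dy":-0.31,"dz":0.1,"rx":0,"ry":0,"rz":0,"claw":0.5},{"dx":0.19,"dy":-0.31,"dz":0.2,"rx":0,"ry":0,"rz":0,"claw":0.5},{"dx":0.18,"dy":-0.305,"dz":0.2,"rx":0,"ry":0,"rz":0,"claw":0.5},{"dx":0,"dy":0,"dz":0.2,"rx":0,"ry":0,"rz":0,"claw":0.5},{"dx":0,"dy":0,"dz":0,"rx":0,"ry":0,"rz":0,"claw":0.5},{"dx":0,"dy":0,"dz":0,"rx":0,"ry":0,"rz":0,"claw":0.5},{"dx":0,"dy":0,"dz":0,"rx":0,"ry":0,"rz":0,"claw":0.5}])

```text
time_s: 22.1
ee_pos: [0.5676, -0.1593, 0.1248]
eef_rot: [3.141, -0.002, -0.058]
force: [0.4, 0.1, -0.5]
grip_width: 0.0469
grip_force: 0.0
```

Spot on. Descend 42 mm and grip lightly.

Emit:
step_arm(plan=[{"dx":0,"dy":0,"dz":0.2,"rx":0,"ry":0,"rz":0,"claw":0.5},{"dx":0,"dy":0,"dz":0.2,"rx":0,"ry":0,"rz":0,"claw":0.5},{"dx":0,"dy":0,"dz":0.02,"rx":0,"ry":0,"rz":0,"claw":0.5},{"dx":0,"dy":0,"dz":0,"rx":0,"ry":0,"rz":0,"claw":0.5},{"dx":0,"dy":0,"dz":0,"rx":0,"ry":0,"rz":0,"claw":0.9},{"dx":0,"dy":0,"dz":0,"rx":0,"ry":0,"rz":0,"claw":0.9},{"dx":0,"dy":0,"dz":0,"rx":0,"ry":0,"rz":0,"claw":0.9},{"dx":0,"dy":0,"dz":0,"rx":0,"ry":0,"rz":0,"claw":0.9},{"dx":0,"dy":0,"dz":0,"rx":0,"ry":0,"rz":0,"claw":0.9}], grip_force=8)

```text
time_s: 23.0
ee_pos: [0.5674, -0.1604, 0.082]
eef_rot: [3.138, -0.001, -0.059]
force: [-1.5, -11.6, 0.9]
grip_width: 0.0178
grip_force: 8.0
```

Emit:
step_arm(plan=[{"dx":0,"dy":0.01,"dz":0,"rx":0,"ry":0,"rz":0,"claw":0.9},{"dx":0,"dy":0,"dz":0,"rx":0,"ry":0,"rz":0,"claw":0.9},{"dx":0.012,"dy":0,"dz":-0.158,"rx":0,"ry":0,"rz":0,"claw":0.9},{"dx":0.035,"dy":0,"dz":-0.155,"rx":0,"ry":0,"rz":0,"claw":0.9},{"dx":0,"dy":0,"dz":0,"rx":0,"ry":0,"rz":0,"claw":0.9}])

```text
time_s: 23.5
ee_pos: [0.5726, -0.1609, 0.115]
eef_rot: [3.14, -0.002, -0.059]
force: [-2.2, -6.9, 1.6]
grip_width: 0.0177
grip_force: 8.0
```

Emit:
step_arm(plan=[{"dx":0.059,"dy":0.005,"dz":-0.148,"rx":0,"ry":0,"rz":0,"claw":0.9},{"dx":0.079,"dy":0,"dz":-0.138,"rx":0,"ry":0,"rz":0,"claw":0.9},{"dx":0.099,"dy":0,"dz":-0.124,"rx":0,"ry":0,"rz":0,"claw":0.9},{"dx":0.117,"dy":0,"dz":-0.107,"rx":0,"ry":0,"rz":0,"claw":0.9},{"dx":0.132,"dy":0,"dz":-0.089,"rx":0,"ry":0,"rz":0,"claw":0.9},{"dx":0.143,"dy":0,"dz":-0.069,"rx":0,"ry":0,"rz":0,"claw":0.9},{"dx":0,"dy":0,"dz":0,"rx":0,"ry":0,"rz":0,"claw":0.9}])

```text
time_s: 24.2
ee_pos: [0.6358, -0.1648, 0.181]
eef_rot: [3.14, -0.001, -0.059]
force: [-1.6, -4.7, 4.1]
grip_width: 0.0178
grip_force: 8.0
```

Emit:
step_arm(plan=[{"dx":0.152,"dy":0,"dz":-0.046,"rx":0,"ry":0,"rz":0,"claw":0.9},{"dx":0.157,"dy":0,"dz":-0.023,"rx":0,"ry":0,"rz":0,"claw":0.9},{"dx":0.159,"dy":0,"dz":0,"rx":0,"ry":0,"rz":0,"claw":0.9},{"dx":0.157,"dy":0,"dz":0.025,"rx":0,"ry":0,"rz":0,"claw":0.9},{"dx":0.08,"dy":0,"dz":0.02,"rx":0,"ry":0,"rz":0,"claw":0.9},{"dx":0,"dy":0,"dz":0,"rx":0,"ry":0,"rz":0,"claw":0.9},{"dx":0,"dy":0,"dz":0,"rx":0,"ry":0,"rz":0,"claw":0.9}])

```text
time_s: 24.9
ee_pos: [0.705, -0.1689, 0.1821]
eef_rot: [3.141, 0.001, -0.059]
force: [0.3, -5.3, -2.8]
grip_width: 0.0179
grip_force: 8.0
```

Emit:
step_arm(plan=[{"dx":0,"dy":0,"dz":0,"rx":0,"ry":0,"rz":0,"claw":0.5},{"dx":0,"dy":0,"dz":0,"rx":0,"ry":0,"rz":0,"claw":0.5},{"dx":0,"dy":0,"dz":0,"rx":0,"ry":0,"rz":0,"claw":0.5},{"dx":0,"dy":0,"dz":-0.2,"rx":0,"ry":0,"rz":0,"claw":0.5},{"dx":0,"dy":0,"dz":-0.4,"rx":0,"ry":0,"rz":0,"claw":0.5},{"dx":-0.3,"dy":0,"dz":0,"rx":0,"ry":0,"rz":0,"claw":1},{"dx":-0.4,"dy":0,"dz":0,"rx":0,"ry":0,"rz":0,"claw":1},{"dx":-0.4,"dy":0,"dz":0,"rx":0,"ry":0,"rz":0,"claw":1},{"dx":-0.4,"dy":0,"dz":0,"rx":0,"ry":0,"rz":0,"claw":1},{"dx":-0.3,"dy":0,"dz":0,"rx":0,"ry":0,"rz":0,"claw":1}])

```text
time_s: 25.9
ee_pos: [0.5234, -0.1571, 0.243]
eef_rot: [3.142, -0.001, -0.059]
force: [1.5, 0.0, -0.2]
grip_width: 0.0103
grip_force: 0.0
```

```bash
python3 look.py|grep bed
python3 - <<'E'
from h import *
c=viewer.camera("top");s=viewer.camera("scene")
for k in(c,s):
    for d in viewer.recognise("start_top",k)[:3]:
        r=d["rect"];print(round(d["score"],2),np.round(r),at_z(k,(r[0]+r[2])/2,(r[1]+r[3])/2,.062).round(4))
    P=cloud(k)
    for nm,zl,zh,a,b in(("btn",.058,.066,.59,.662),("guard",.09,.24,.65,.79)):
        q=P[(P[...,2]>zl)&(P[...,2]<zh)&(P[...,0]>a)&(P[...,0]<b)&(P[...,1]>-.21)&(P[...,1]<-.11)]
        if len(q): print(nm,len(q),q.mean(0).round(4),q.min(0).round(3),q.max(0).round(3))
save(s,"g2.png",(260,130,440,280),3.5)
print(telemetry.get_obs()["ee_pos"])
E
```

```text
bed [ 0.6165 -0.2461  0.0877] 111
 bed [ 0.6147 -0.291   0.0874] 116
 bed [ 0.6113 -0.3404  0.0876] 116
 bed [ 0.6188 -0.2856  0.0852] 42
 bed [ 0.6152 -0.2444  0.086 ] 119
0.6 [330. 248. 349. 260.] [ 0.629  -0.1612  0.062 ]
0.57 [326. 198. 363. 240.] [ 0.7018 -0.1728  0.062 ]
btn 179 [ 0.6262 -0.1632  0.0622] [ 0.597 -0.21   0.058] [ 0.659 -0.147  0.066]
guard 786 [ 0.6878 -0.1675  0.1317] [ 0.651 -0.2    0.09 ] [ 0.719 -0.132  0.18 ]
0.54 [325. 231. 344. 245.] [ 0.6169 -0.1598  0.062 ]
btn 157 [ 0.6253 -0.1643  0.0621] [ 0.591 -0.21   0.058] [ 0.661 -0.147  0.065]
guard 1139 [ 0.6843 -0.1679  0.127 ] [ 0.651 -0.201  0.09 ] [ 0.721 -0.131  0.179]
[ 0.52614864 -0.15758485  0.2427169 ]
```

View pics/g2.png

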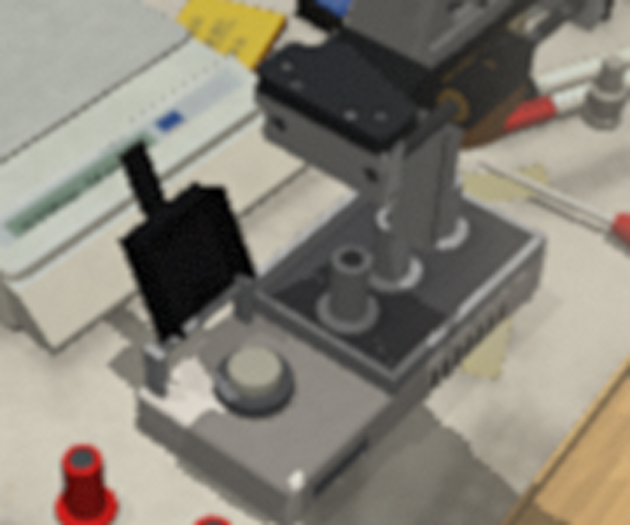

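The guard stays open at crop (185,250), the button is exposed at (255,370), and the bushes are still on the bed.

Emit:
step_arm(plan=[{"dx":0.34,"dy":0,"dz":0.1,"rx":0,"ry":0,"rz":0,"claw":1},{"dx":0.34,"dy":0,"dz":0.2,"rx":0,"ry":0,"rz":0,"claw":1},{"dx":0.34,"dy":0,"dz":0.2,"rx":0,"ry":0,"rz":0,"claw":1},{"dx":0,"dy":0,"dz":0.35,"rx":0,"ry":0,"rz":0,"claw":1},{"dx":0,"dy":0,"dz":0.35,"rx":0,"ry":0,"rz":0,"claw":1},{"dx":0,"dy":0,"dz":0.2,"rx":0,"ry":0,"rz":0,"claw":1},{"dx":0,"dy":0,"dz":0.1,"rx":0,"ry":0,"rz":0,"claw":1},{"dx":0,"dy":0,"dz":0,"rx":0,"ry":0,"rz":0,"claw":1},{"dx":0,"dy":0,"dz":0,"rx":0,"ry":0,"rz":0,"claw":1}])

```text
time_s: 27.1
ee_pos: [0.6279, -0.1637, 0.0937]
eef_rot: [3.141, -0.001, -0.059]
force: [0.4, -0.0, -0.5]
grip_width: 0.0005
grip_force: 0.0
```

Emit:
step_arm(plan=[{"dx":0,"dy":0,"dz":0.1,"rx":0,"ry":0,"rz":0,"claw":1},{"dx":0,"dy":0,"dz":0.04,"rx":0,"ry":0,"rz":0,"claw":1},{"dx":0,"dy":0,"dz":0.04,"rx":0,"ry":0,"rz":0,"claw":1},{"dx":0,"dy":0,"dz":0.03,"rx":0,"ry":0,"rz":0,"claw":1},{"dx":0,"dy":0,"dz":0,"rx":0,"ry":0,"rz":0,"claw":1},{"dx":0,"dy":0,"dz":0,"rx":0,"ry":0,"rz":0,"claw":1}])

```text
time_s: 27.7
ee_pos: [0.6275, -0.1637, 0.0731]
eef_rot: [3.141, -0.001, -0.059]
force: [-5.7, 1.0, 13.5]
grip_width: 0.0004
grip_force: 6.6
```

Emit:
step_arm(plan=[{"dx":0,"dy":0,"dz":0.02,"rx":0,"ry":0,"rz":0,"claw":1},{"dx":0,"dy":0,"dz":0,"rx":0,"ry":0,"rz":0,"claw":1},{"dx":0,"dy":0,"dz":0,"rx":0,"ry":0,"rz":0,"claw":1}])

```text
time_s: 28.0
ee_pos: [0.6277, -0.1637, 0.0728]
eef_rot: [3.141, -0.002, -0.058]
force: [-12.4, 3.5, 26.9]
grip_width: 0.0005
grip_force: 13.8
```

Emit:
step_arm(plan=[{"dx":0,"dy":0,"dz":-0.2,"rx":0,"ry":0,"rz":0,"claw":1},{"dx":0,"dy":0,"dz":-0.4,"rx":0,"ry":0,"rz":0,"claw":1},{"dx":0,"dy":0,"dz":-0.4,"rx":0,"ry":0,"rz":0,"claw":1},{"dx":0,"dy":0,"dz":-0.4,"rx":0,"ry":0,"rz":0,"claw":0.5},{"dx":0,"dy":0,"dz":-0.4,"rx":0,"ry":0,"rz":0,"claw":0.5},{"dx":0.3,"dy":0,"dz":0,"rx":0,"ry":0,"rz":0,"claw":0.5},{"dx":0.3,"dy":0,"dz":0,"rx":0,"ry":0,"rz":0,"claw":0.5},{"dx":0.29,"dy":0,"dz":0,"rx":0,"ry":0,"rz":0,"claw":0.5},{"dx":0,"dy":0,"dz":0,"rx":0,"ry":0,"rz":0,"claw":0.5},{"dx":0,"dy":0,"dz":0,"rx":0,"ry":0,"rz":0,"claw":0.5}])

```text
time_s: 29.0
ee_pos: [0.716, -0.1687, 0.2485]
eef_rot: [-3.141, 0.001, -0.058]
force: [0.5, -0.3, -0.7]
grip_width: 0.0463
grip_force: 0.0
```

Emit:
step_arm(plan=[{"dx":0.01,"dy":0.01,"dz":0.3,"rx":0,"ry":0,"rz":0,"claw":0.5},{"dx":0,"dy":0,"dz":0.3,"rx":0,"ry":0,"rz":0,"claw":0.5},{"dx":0,"dy":0,"dz":0.1,"rx":0,"ry":0,"rz":0,"claw":0.5},{"dx":0,"dy":0,"dz":0,"rx":0,"ry":0,"rz":0,"claw":0.5},{"dx":0,"dy":0,"dz":0,"rx":0,"ry":0,"rz":0,"claw":0.9},{"dx":0,"dy":0,"dz":0,"rx":0,"ry":0,"rz":0,"claw":0.9},{"dx":0,"dy":0,"dz":0,"rx":0,"ry":0,"rz":0,"claw":0.9},{"dx":0,"dy":0,"dz":0,"rx":0,"ry":0,"rz":0,"claw":0.9},{"dx":0,"dy":0,"dz":0,"rx":0,"ry":0,"rz":0,"claw":0.9}])

```text
time_s: 29.9
ee_pos: [0.7172, -0.1698, 0.1803]
eef_rot: [3.141, -0.001, -0.059]
force: [0.2, -0.0, 3.5]
grip_width: 0.018
grip_force: 8.0
```

Emit:
step_arm(plan=[{"dx":-0.202,"dy":0,"dz":-0.069,"rx":0,"ry":0,"rz":0,"claw":0.9},{"dx":-0.212,"dy":0,"dz":-0.028,"rx":0,"ry":0,"rz":0,"claw":0.9},{"dx":-0.213,"dy":0,"dz":0.016,"rx":0,"ry":0,"rz":0,"claw":0.9},{"dx":-0.206,"dy":0,"dz":0.057,"rx":0,"ry":0,"rz":0,"claw":0.9},{"dx":-0.19,"dy":0,"dz":0.097,"rx":0,"ry":0,"rz":0,"claw":0.9},{"dx":0,"dy":0,"dz":0,"rx":0,"ry":0,"rz":0,"claw":0.9}])

```text
time_s: 30.5
ee_pos: [0.613, -0.1637, 0.1722]
eef_rot: [-3.141, 0.002, -0.059]
force: [-0.6, 1.8, 0.2]
grip_width: 0.0179
grip_force: 8.0
```

Emit:
step_arm(plan=[{"dx":-0.167,"dy":0,"dz":0.132,"rx":0,"ry":0,"rz":0,"claw":0.9},{"dx":-0.138,"dy":0,"dz":0.164,"rx":0,"ry":0,"rz":0,"claw":0.9},{"dx":-0.103,"dy":0,"dz":0.187,"rx":0,"ry":0,"rz":0,"claw":0.9},{"dx":-0.063,"dy":0,"dz":0.204,"rx":0,"ry":0,"rz":0,"claw":0.9},{"dx":-0.021,"dy":0,"dz":0.18,"rx":0,"ry":0,"rz":0,"claw":0.9},{"dx":0,"dy":0,"dz":0,"rx":0,"ry":0,"rz":0,"claw":0.9},{"dx":0,"dy":0,"dz":0,"rx":0,"ry":0,"rz":0,"claw":0.9}])

```text
time_s: 31.2
ee_pos: [0.5653, -0.1608, 0.0857]
eef_rot: [-3.141, 0.002, -0.059]
force: [-6.3, 0.8, 0.1]
grip_width: 0.0179
grip_force: 8.0
```

Nearly shut; release, rise, and turn back for the bushes.

Emit:
step_arm(plan=[{"dx":0.01,"dy":0,"dz":0.03,"rx":0,"ry":0,"rz":0,"claw":0.9},{"dx":0,"dy":0,"dz":0,"rx":0,"ry":0,"rz":0,"claw":0.5},{"dx":0,"dy":0,"dz":0,"rx":0,"ry":0,"rz":0,"claw":0.5},{"dx":0,"dy":0,"dz":0,"rx":0,"ry":0,"rz":0,"claw":0.5},{"dx":0,"dy":0,"dz":-0.2,"rx":0,"ry":0,"rz":0,"claw":0.5},{"dx":0,"dy":0,"dz":-0.4,"rx":0,"ry":0,"rz":0,"claw":0.5},{"dx":-0.3,"dy":0,"dz":-0.3,"rx":0,"ry":0,"rz":0,"claw":0.5},{"dx":-0.4,"dy":0,"dz":0,"rx":0,"ry":0,"rz":0,"claw":0.5},{"dx":-0.4,"dy":0,"dz":0,"rx":0,"ry":0,"rz":0,"claw":0.5}])

```text
time_s: 32.1
ee_pos: [0.4561, -0.1545, 0.1737]
eef_rot: [3.141, -0.002, -0.058]
force: [0.9, -1.0, 0.8]
grip_width: 0.0471
grip_force: 0.0
```

Emit:
step_arm(plan=[{"dx":0,"dy":0,"dz":0,"rx":0,"ry":0,"rz":-0.094,"claw":0.5},{"dx":0,"dy":0,"dz":0,"rx":0,"ry":0,"rz":-0.094,"claw":0.5},{"dx":0,"dy":0,"dz":0,"rx":0,"ry":0,"rz":-0.094,"claw":0.5},{"dx":0,"dy":0,"dz":0,"rx":0,"ry":0,"rz":-0.094,"claw":0.5},{"dx":0,"dy":0,"dz":0,"rx":0,"ry":0,"rz":-0.094,"claw":0.5},{"dx":0,"dy":0,"dz":0,"rx":0,"ry":0,"rz":-0.094,"claw":0.5},{"dx":0,"dy":0,"dz":0,"rx":0,"ry":0,"rz":-0.094,"claw":0.5},{"dx":0,"dy":0,"dz":0,"rx":0,"ry":0,"rz":-0.094,"claw":0.5},{"dx":0,"dy":0,"dz":0,"rx":0,"ry":0,"rz":-0.094,"claw":0.5},{"dx":0,"dy":0,"dz":0,"rx":0,"ry":0,"rz":-0.094,"claw":0.5}])

```text
time_s: 33.1
ee_pos: [0.4572, -0.1547, 0.1732]
eef_rot: [3.141, 0.0, 1.424]
force: [0.0, 0.2, 0.0]
grip_width: 0.0471
grip_force: 0.0
```

```bash
python3 look.py g3
python3 - <<'E'
from h import *
for n in("top","scene"):
    P=cloud(viewer.camera(n));m=(P[...,2]>.064)&(P[...,2]<.2)&(P[...,1]>-.2)&(P[...,1]<-.12)&(P[...,0]>.54)&(P[...,0]<.7)
    q=P[m]; print(len(q),q.mean(0).round(3),q.max(0).round(3))
    q=q[q[:,0]<.585];print(q.mean(0).round(3))
print(telemetry.get_obs()["ee_pos"])
E
```

```text
top
 bin [0.6259 0.1255 0.0523] 100
 bin [0.5394 0.1936 0.0523] 106
 bed [ 0.6163 -0.2462  0.0878] 109
 bed [ 0.6147 -0.291   0.0877] 115
 bed [ 0.6113 -0.3404  0.0875] 116
scene
 bin [0.6241 0.1247 0.0525] 144
 bin [0.5381 0.1935 0.0529] 180
 bed [ 0.6125 -0.3314  0.0846] 26
 bed [ 0.613  -0.2887  0.0861] 99
 bed [ 0.615  -0.2447  0.0862] 116
1419 [ 0.626 -0.162  0.076] [ 0.677 -0.123  0.084]
[ 0.57  -0.159  0.08 ]
1293 [ 0.623 -0.159  0.075] [ 0.676 -0.122  0.085]
[ 0.567 -0.159  0.079]
[ 0.45710784 -0.15463582  0.17295074]
```

View pics/g3scene.png

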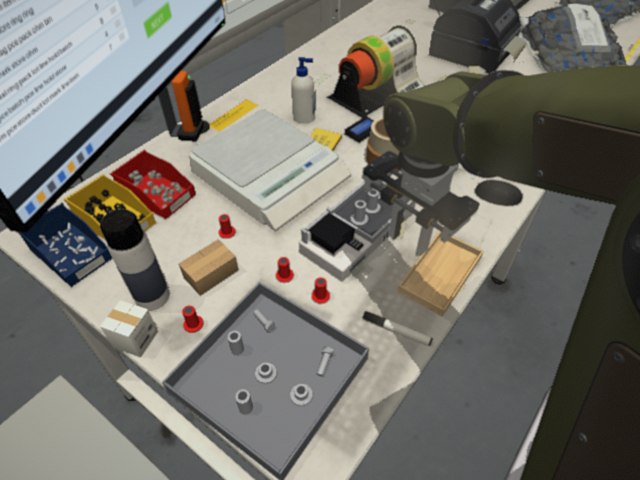

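Scene picture: guard shut at (335,232), bushes on the bed at about (370,200), and the other parts untouched in the bin. Now I'll move the bushes to the tray.

Emit:
step_arm(plan=[{"dx":0,"dy":0,"dz":0,"rx":0,"ry":0,"rz":-0.094,"claw":0.5},{"dx":0,"dy":0,"dz":0,"rx":0,"ry":0,"rz":0,"claw":0.5},{"dx":-0.23,"dy":0.395,"dz":0,"rx":0,"ry":0,"rz":0,"claw":0.5},{"dx":-0.23,"dy":0.395,"dz":0,"rx":0,"ry":0,"rz":0,"claw":0.5},{"dx":-0.23,"dy":0.395,"dz":0,"rx":0,"ry":0,"rz":0,"claw":0.5},{"dx":-0.23,"dy":0.395,"dz":0,"rx":0,"ry":0,"rz":0,"claw":0.5},{"dx":0,"dy":0,"dz":0.3,"rx":0,"ry":0,"rz":0,"claw":0.5},{"dx":0,"dy":0,"dz":0.2,"rx":0,"ry":0,"rz":0,"claw":0.5},{"dx":0,"dy":0,"dz":0,"rx":0,"ry":0,"rz":0,"claw":0.5},{"dx":0,"dy":0,"dz":0,"rx":0,"ry":0,"rz":0,"claw":0.5}], grip_force=25)

```text
time_s: 34.3
ee_pos: [0.6146, -0.2474, 0.1233]
eef_rot: [3.141, 0.0, 1.562]
force: [0.2, 0.0, 0.0]
grip_width: 0.0472
grip_force: 0.0
```

Emit:
step_arm(plan=[{"dx":0.01,"dy":0.01,"dz":0.25,"rx":0,"ry":0,"rz":0,"claw":0.5},{"dx":0,"dy":0,"dz":0.24,"rx":0,"ry":0,"rz":0,"claw":0.5},{"dx":0,"dy":0,"dz":0,"rx":0,"ry":0,"rz":0,"claw":0.5},{"dx":0,"dy":0,"dz":0,"rx":0,"ry":0,"rz":0,"claw":0.85},{"dx":0,"dy":0,"dz":0,"rx":0,"ry":0,"rz":0,"claw":0.85},{"dx":0,"dy":0,"dz":0,"rx":0,"ry":0,"rz":0,"claw":0.85},{"dx":0,"dy":0,"dz":0,"rx":0,"ry":0,"rz":0,"claw":0.85},{"dx":0,"dy":0,"dz":0,"rx":0,"ry":0,"rz":0,"claw":0.85}])

```text
time_s: 35.1
ee_pos: [0.616, -0.2466, 0.0751]
eef_rot: [3.14, 0.001, 1.565]
force: [-0.9, 0.2, 6.8]
grip_width: 0.0236
grip_force: 25.0
```

Emit:
step_arm(plan=[{"dx":0,"dy":0,"dz":-0.4,"rx":0,"ry":0,"rz":0,"claw":0.85},{"dx":0,"dy":0,"dz":-0.4,"rx":0,"ry":0,"rz":0,"claw":0.85},{"dx":0.085,"dy":-0.4,"dz":0,"rx":0,"ry":0,"rz":0,"claw":0.85},{"dx":0.085,"dy":-0.4,"dz":0,"rx":0,"ry":0,"rz":0,"claw":0.85},{"dx":0.085,"dy":-0.4,"dz":0,"rx":0,"ry":0,"rz":0,"claw":0.85},{"dx":0.085,"dy":-0.4,"dz":0,"rx":0,"ry":0,"rz":0,"claw":0.85},{"dx":0.085,"dy":-0.4,"dz":0,"rx":0,"ry":0,"rz":0,"claw":0.85},{"dx":0,"dy":0,"dz":0,"rx":0,"ry":0,"rz":0,"claw":0.85},{"dx":0,"dy":0,"dz":0,"rx":0,"ry":0,"rz":0,"claw":0.85},{"dx":0,"dy":0,"dz":0,"rx":0,"ry":0,"rz":0,"claw":0.85}])

```text
time_s: 36.1
ee_pos: [0.4166, -0.2032, 0.154]
eef_rot: [3.141, 0.0, 1.566]
force: [0.5, 0.5, -0.9]
grip_width: 0.0236
grip_force: 25.0
```

Lower 0.113 m to just above the floor.

Emit:
step_arm(plan=[{"dx":0,"dy":0,"dz":0.35,"rx":0,"ry":0,"rz":0,"claw":0.85},{"dx":0,"dy":0,"dz":0.35,"rx":0,"ry":0,"rz":0,"claw":0.85},{"dx":0,"dy":0,"dz":0.25,"rx":0,"ry":0,"rz":0,"claw":0.85},{"dx":0,"dy":0,"dz":0.1,"rx":0,"ry":0,"rz":0,"claw":0.85},{"dx":0,"dy":0,"dz":0.07,"rx":0,"ry":0,"rz":0,"claw":0.85},{"dx":0,"dy":0,"dz":0.02,"rx":0,"ry":0,"rz":0,"claw":0.85},{"dx":0,"dy":0,"dz":0,"rx":0,"ry":0,"rz":0,"claw":0.85},{"dx":0,"dy":0,"dz":0,"rx":0,"ry":0,"rz":0,"claw":0.85}])

```text
time_s: 36.9
ee_pos: [0.4162, -0.2031, 0.0405]
eef_rot: [3.14, 0.001, 1.566]
force: [-0.4, 0.8, -1.8]
grip_width: 0.0233
grip_force: 25.0
```

Emit:
step_arm(plan=[{"dx":0,"dy":0,"dz":0.02,"rx":0,"ry":0,"rz":0,"claw":0.85},{"dx":0,"dy":0,"dz":0,"rx":0,"ry":0,"rz":0,"claw":0.85},{"dx":0,"dy":0,"dz":0,"rx":0,"ry":0,"rz":0,"claw":0.55},{"dx":0,"dy":0,"dz":0,"rx":0,"ry":0,"rz":0,"claw":0.55},{"dx":0,"dy":0,"dz":0,"rx":0,"ry":0,"rz":0,"claw":0.55},{"dx":0,"dy":0,"dz":-0.25,"rx":0,"ry":0,"rz":0,"claw":0.5},{"dx":0,"dy":0,"dz":-0.4,"rx":0,"ry":0,"rz":0,"claw":0.5},{"dx":0,"dy":0,"dz":-0.4,"rx":0,"ry":0,"rz":0,"claw":0.5},{"dx":-0.176,"dy":0.397,"dz":0,"rx":0,"ry":0,"rz":0,"claw":0.5},{"dx":-0.176,"dy":0.397,"dz":0,"rx":0,"ry":0,"rz":0,"claw":0.5}])

```text
time_s: 37.9
ee_pos: [0.4965, -0.2392, 0.1453]
eef_rot: [3.137, 0.002, 1.565]
force: [-0.5, -0.1, -0.1]
grip_width: 0.0471
grip_force: 0.0
```

Emit:
step_arm(plan=[{"dx":-0.176,"dy":0.397,"dz":0,"rx":0,"ry":0,"rz":0,"claw":0.5},{"dx":-0.176,"dy":0.397,"dz":0,"rx":0,"ry":0,"rz":0,"claw":0.5},{"dx":-0.176,"dy":0.397,"dz":0,"rx":0,"ry":0,"rz":0,"claw":0.5},{"dx":0,"dy":0,"dz":0,"rx":0,"ry":0,"rz":0,"claw":0.5},{"dx":0,"dy":0,"dz":0,"rx":0,"ry":0,"rz":0,"claw":0.5},{"dx":0,"dy":0,"dz":0,"rx":0,"ry":0,"rz":0,"claw":0.5}])

```text
time_s: 38.5
ee_pos: [0.6131, -0.2916, 0.1427]
eef_rot: [-3.141, -0.0, 1.566]
force: [0.1, -0.0, 0.9]
grip_width: 0.047
grip_force: 0.0
```

```bash
cat >> look.py <<'E'
    for o in tops(k,.04,.06,(.36,-.36),(.48,-.15)): print(" tray",o[0],o[1][4])
E
python3 look.py
```

```text
top
 bin [0.6259 0.1255 0.0523] 100
 bin [0.5393 0.1934 0.0522] 107
scene
 bin [0.6242 0.1248 0.0523] 146
 bin [0.5379 0.1935 0.053 ] 182
 bed [ 0.6033 -0.3367  0.082 ] 26
 bed [ 0.6138 -0.2898  0.086 ] 111
 tray [ 0.4157 -0.202   0.0508] 145
```

Emit:
step_arm(plan=[{"dx":0,"dy":0.01,"dz":0.3,"rx":0,"ry":0,"rz":0,"claw":0.5},{"dx":0,"dy":0,"dz":0.3,"rx":0,"ry":0,"rz":0,"claw":0.5},{"dx":0,"dy":0,"dz":0.07,"rx":0,"ry":0,"rz":0,"claw":0.5},{"dx":0,"dy":0,"dz":0,"rx":0,"ry":0,"rz":0,"claw":0.5},{"dx":0,"dy":0,"dz":0,"rx":0,"ry":0,"rz":0,"claw":0.85},{"dx":0,"dy":0,"dz":0,"rx":0,"ry":0,"rz":0,"claw":0.85},{"dx":0,"dy":0,"dz":0,"rx":0,"ry":0,"rz":0,"claw":0.85},{"dx":0,"dy":0,"dz":0,"rx":0,"ry":0,"rz":0,"claw":0.85},{"dx":0,"dy":0,"dz":0,"rx":0,"ry":0,"rz":0,"claw":0.85}])

```text
time_s: 39.5
ee_pos: [0.6151, -0.2921, 0.0768]
eef_rot: [3.14, 0.001, 1.566]
force: [-1.3, 0.8, 6.4]
grip_width: 0.0236
grip_force: 25.0
```

Emit:
step_arm(plan=[{"dx":0,"dy":0,"dz":-0.4,"rx":0,"ry":0,"rz":0,"claw":0.85},{"dx":0,"dy":0,"dz":-0.4,"rx":0,"ry":0,"rz":0,"claw":0.85},{"dx":0.076,"dy":-0.397,"dz":0,"rx":0,"ry":0,"rz":0,"claw":0.85},{"dx":0.076,"dy":-0.397,"dz":0,"rx":0,"ry":0,"rz":0,"claw":0.85},{"dx":0.076,"dy":-0.397,"dz":0,"rx":0,"ry":0,"rz":0,"claw":0.85},{"dx":0.076,"dy":-0.397,"dz":0,"rx":0,"ry":0,"rz":0,"claw":0.85},{"dx":0.076,"dy":-0.397,"dz":0,"rx":0,"ry":0,"rz":0,"claw":0.85},{"dx":0,"dy":0,"dz":0,"rx":0,"ry":0,"rz":0,"claw":0.85},{"dx":0,"dy":0,"dz":0,"rx":0,"ry":0,"rz":0,"claw":0.85},{"dx":0,"dy":0,"dz":0,"rx":0,"ry":0,"rz":0,"claw":0.85}])

```text
time_s: 40.5
ee_pos: [0.4173, -0.2532, 0.1559]
eef_rot: [3.141, 0.0, 1.566]
force: [1.1, 0.4, -1.5]
grip_width: 0.0236
grip_force: 25.0
```

Emit:
step_arm(plan=[{"dx":0,"dy":0,"dz":0.35,"rx":0,"ry":0,"rz":0,"claw":0.85},{"dx":0,"dy":0,"dz":0.35,"rx":0,"ry":0,"rz":0,"claw":0.85},{"dx":0,"dy":0,"dz":0.25,"rx":0,"ry":0,"rz":0,"claw":0.85},{"dx":0,"dy":0,"dz":0.1,"rx":0,"ry":0,"rz":0,"claw":0.85},{"dx":0,"dy":0,"dz":0.07,"rx":0,"ry":0,"rz":0,"claw":0.85},{"dx":0,"dy":0,"dz":0.02,"rx":0,"ry":0,"rz":0,"claw":0.85},{"dx":0,"dy":0,"dz":0,"rx":0,"ry":0,"rz":0,"claw":0.85},{"dx":0,"dy":0,"dz":0,"rx":0,"ry":0,"rz":0,"claw":0.85}])

```text
time_s: 41.3
ee_pos: [0.417, -0.2532, 0.0426]
eef_rot: [3.14, 0.001, 1.566]
force: [0.2, -0.7, -1.4]
grip_width: 0.0234
grip_force: 25.0
```

Emit:
step_arm(plan=[{"dx":0,"dy":0,"dz":0.02,"rx":0,"ry":0,"rz":0,"claw":0.85},{"dx":0,"dy":0,"dz":0,"rx":0,"ry":0,"rz":0,"claw":0.85},{"dx":0,"dy":0,"dz":0,"rx":0,"ry":0,"rz":0,"claw":0.55},{"dx":0,"dy":0,"dz":0,"rx":0,"ry":0,"rz":0,"claw":0.55},{"dx":0,"dy":0,"dz":0,"rx":0,"ry":0,"rz":0,"claw":0.55},{"dx":0,"dy":0,"dz":-0.25,"rx":0,"ry":0,"rz":0,"claw":0.5},{"dx":0,"dy":0,"dz":-0.4,"rx":0,"ry":0,"rz":0,"claw":0.5},{"dx":0,"dy":0,"dz":-0.4,"rx":0,"ry":0,"rz":0,"claw":0.5},{"dx":-0.174,"dy":0.388,"dz":0,"rx":0,"ry":0,"rz":0,"claw":0.5},{"dx":-0.174,"dy":0.388,"dz":0,"rx":0,"ry":0,"rz":0,"claw":0.5}])

```text
time_s: 42.3
ee_pos: [0.4953, -0.2889, 0.1472]
eef_rot: [3.138, 0.002, 1.565]
force: [0.1, 0.6, 0.1]
grip_width: 0.0469
grip_force: 0.0
```

Emit:
step_arm(plan=[{"dx":-0.174,"dy":0.388,"dz":0,"rx":0,"ry":0,"rz":0,"claw":0.5},{"dx":-0.174,"dy":0.388,"dz":0,"rx":0,"ry":0,"rz":0,"claw":0.5},{"dx":-0.174,"dy":0.388,"dz":0,"rx":0,"ry":0,"rz":0,"claw":0.5},{"dx":0,"dy":0,"dz":0,"rx":0,"ry":0,"rz":0,"claw":0.5},{"dx":0,"dy":0,"dz":0,"rx":0,"ry":0,"rz":0,"claw":0.5},{"dx":0,"dy":0,"dz":0,"rx":0,"ry":0,"rz":0,"claw":0.5}])

```text
time_s: 42.9
ee_pos: [0.6092, -0.3406, 0.1448]
eef_rot: [-3.141, -0.0, 1.565]
force: [-0.5, -0.0, 0.1]
grip_width: 0.0465
grip_force: 0.0
```

```bash
python3 look.py
```

```text
top
 bin [0.626  0.1253 0.0518] 103
 bin [0.5393 0.1933 0.052 ] 110
 tray [ 0.42   -0.201   0.0513] 74
scene
 bin [0.6239 0.1248 0.0523] 149
 bin [0.5379 0.1936 0.053 ] 184
 bed [ 0.61   -0.3381  0.086 ] 104
 tray [ 0.4157 -0.2021  0.0505] 145
```

Emit:
step_arm(plan=[{"dx":0.005,"dy":0.01,"dz":0.3,"rx":0,"ry":0,"rz":0,"claw":0.5},{"dx":0,"dy":0,"dz":0.3,"rx":0,"ry":0,"rz":0,"claw":0.5},{"dx":0,"dy":0,"dz":0.09,"rx":0,"ry":0,"rz":0,"claw":0.5},{"dx":0,"dy":0,"dz":0,"rx":0,"ry":0,"rz":0,"claw":0.5},{"dx":0,"dy":0,"dz":0,"rx":0,"ry":0,"rz":0,"claw":0.85},{"dx":0,"dy":0,"dz":0,"rx":0,"ry":0,"rz":0,"claw":0.85},{"dx":0,"dy":0,"dz":0,"rx":0,"ry":0,"rz":0,"claw":0.85},{"dx":0,"dy":0,"dz":0,"rx":0,"ry":0,"rz":0,"claw":0.85},{"dx":0,"dy":0,"dz":0,"rx":0,"ry":0,"rz":0,"claw":0.85}])

```text
time_s: 43.9
ee_pos: [0.6114, -0.3406, 0.0768]
eef_rot: [3.14, 0.001, 1.566]
force: [-1.6, 1.3, 6.7]
grip_width: 0.0236
grip_force: 25.0
```

Emit:
step_arm(plan=[{"dx":0,"dy":0,"dz":-0.4,"rx":0,"ry":0,"rz":0,"claw":0.85},{"dx":0,"dy":0,"dz":-0.4,"rx":0,"ry":0,"rz":0,"claw":0.85},{"dx":0,"dy":0,"dz":0,"rx":0,"ry":0,"rz":0,"claw":0.85},{"dx":0,"dy":0,"dz":0,"rx":0,"ry":0,"rz":0,"claw":0.85}])

```text
time_s: 44.3
ee_pos: [0.6111, -0.3404, 0.156]
eef_rot: [3.141, 0.001, 1.566]
force: [0.7, -0.3, -2.4]
grip_width: 0.0237
grip_force: 25.0
```

```bash
python3 look.py t1|grep tray
```

```text
tray [ 0.4201 -0.201   0.0513] 79
 tray [ 0.4155 -0.2019  0.0507] 146
```

View pics/t1scene.png

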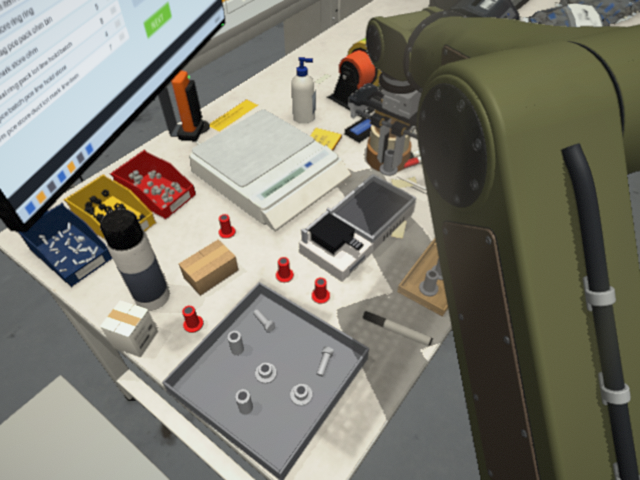

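The arm hides the rest of the tray (only the first bush shows, at (430,283)). I'll carry the third above the tray and look before lowering.

Emit:
step_arm(plan=[{"dx":0.07,"dy":-0.385,"dz":0,"rx":0,"ry":0,"rz":0,"claw":0.85},{"dx":0.07,"dy":-0.385,"dz":0,"rx":0,"ry":0,"rz":0,"claw":0.85},{"dx":0.07,"dy":-0.385,"dz":0,"rx":0,"ry":0,"rz":0,"claw":0.85},{"dx":0.07,"dy":-0.385,"dz":0,"rx":0,"ry":0,"rz":0,"claw":0.85},{"dx":0.07,"dy":-0.385,"dz":0,"rx":0,"ry":0,"rz":0,"claw":0.85},{"dx":0,"dy":0,"dz":0,"rx":0,"ry":0,"rz":0,"claw":0.85},{"dx":0,"dy":0,"dz":0,"rx":0,"ry":0,"rz":0,"claw":0.85}])

```text
time_s: 45.1
ee_pos: [0.4184, -0.3044, 0.1552]
eef_rot: [-3.141, -0.001, 1.565]
force: [0.3, -1.0, -1.4]
grip_width: 0.0237
grip_force: 25.0
```

```bash
python3 look.py t2|grep -v bin
```

```text
top
 tray [ 0.4175 -0.2029  0.0519] 108
 tray [ 0.4179 -0.2524  0.0518] 109
scene
 tray [ 0.4159 -0.2518  0.0505] 133
 tray [ 0.4156 -0.202   0.0505] 148
```

Both are in place; lower the third.

Emit:
step_arm(plan=[{"dx":0,"dy":0,"dz":0.35,"rx":0,"ry":0,"rz":0,"claw":0.85},{"dx":0,"dy":0,"dz":0.35,"rx":0,"ry":0,"rz":0,"claw":0.85},{"dx":0,"dy":0,"dz":0.25,"rx":0,"ry":0,"rz":0,"claw":0.85},{"dx":0,"dy":0,"dz":0.1,"rx":0,"ry":0,"rz":0,"claw":0.85},{"dx":0,"dy":0,"dz":0.06,"rx":0,"ry":0,"rz":0,"claw":0.85},{"dx":0,"dy":0,"dz":0.02,"rx":0,"ry":0,"rz":0,"claw":0.85},{"dx":0,"dy":0,"dz":0,"rx":0,"ry":0,"rz":0,"claw":0.85},{"dx":0,"dy":0,"dz":0,"rx":0,"ry":0,"rz":0,"claw":0.85}])

```text
time_s: 46.0
ee_pos: [0.4192, -0.3047, 0.0436]
eef_rot: [3.14, 0.001, 1.566]
force: [-1.2, -0.5, -1.3]
grip_width: 0.0234
grip_force: 25.0
```

Emit:
step_arm(plan=[{"dx":0,"dy":0,"dz":0.02,"rx":0,"ry":0,"rz":0,"claw":0.85},{"dx":0,"dy":0,"dz":0,"rx":0,"ry":0,"rz":0,"claw":0.85},{"dx":0,"dy":0,"dz":0,"rx":0,"ry":0,"rz":0,"claw":0.85}])

```text
time_s: 46.3
ee_pos: [0.4187, -0.3044, 0.0408]
eef_rot: [3.141, 0.0, 1.566]
force: [-0.2, 0.4, -0.7]
grip_width: 0.0236
grip_force: 25.0
```

Release, rise, and move clear for a final look.

Emit:
step_arm(plan=[{"dx":0,"dy":0,"dz":0.004,"rx":0,"ry":0,"rz":0,"claw":0.55},{"dx":0,"dy":0,"dz":0,"rx":0,"ry":0,"rz":0,"claw":0.55},{"dx":0,"dy":0,"dz":0,"rx":0,"ry":0,"rz":0,"claw":0.55},{"dx":0,"dy":0,"dz":-0.25,"rx":0,"ry":0,"rz":0,"claw":0.5},{"dx":0,"dy":0,"dz":-0.4,"rx":0,"ry":0,"rz":0,"claw":0.5},{"dx":0,"dy":0,"dz":-0.45,"rx":0,"ry":0,"rz":0,"claw":0.5},{"dx":0,"dy":0,"dz":-0.45,"rx":0,"ry":0,"rz":0,"claw":0.5},{"dx":-0.4,"dy":0,"dz":-0.2,"rx":0,"ry":0,"rz":0,"claw":0.5},{"dx":-0.4,"dy":0,"dz":0,"rx":0,"ry":0,"rz":0,"claw":0.5},{"dx":-0.4,"dy":0,"dz":0,"rx":0,"ry":0,"rz":0,"claw":0.5}])

```text
time_s: 47.3
ee_pos: [0.4181, -0.4259, 0.2164]
eef_rot: [3.14, 0.001, 1.566]
force: [0.1, 0.1, -0.2]
grip_width: 0.047
grip_force: 0.0
```

Emit:
step_arm(plan=[{"dx":0,"dy":0,"dz":0,"rx":0,"ry":0,"rz":0,"claw":0.5},{"dx":0,"dy":0,"dz":0,"rx":0,"ry":0,"rz":0,"claw":0.5},{"dx":0,"dy":0,"dz":0,"rx":0,"ry":0,"rz":0,"claw":0.5}])

```text
time_s: 47.6
ee_pos: [0.4182, -0.4235, 0.2152]
eef_rot: [-3.141, -0.0, 1.566]
force: [0.3, 1.3, 0.3]
grip_width: 0.0468
grip_force: 0.0
```

```bash
python3 look.py f
```

```text
top
 bin [0.6259 0.1253 0.0521] 104
 bin [0.5393 0.1934 0.0521] 107
 tray [ 0.4194 -0.3043  0.0511] 115
 tray [ 0.4176 -0.203   0.0518] 109
 tray [ 0.4178 -0.2524  0.0517] 108
scene
 bin [0.624  0.1249 0.0525] 148
 bin [0.5379 0.1937 0.0528] 186
 tray [ 0.4176 -0.3035  0.0504] 123
 tray [ 0.4157 -0.2519  0.0504] 132
 tray [ 0.4156 -0.2021  0.0504] 146
```

View pics/ftop.png

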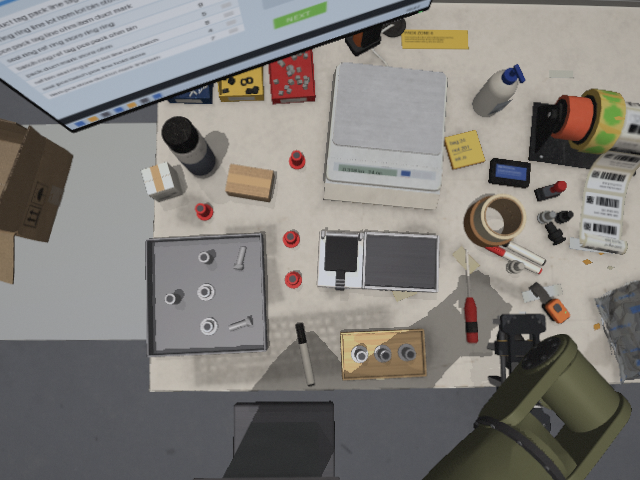

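The three bushes stand in the tray at (361,354), (384,354) and (408,353). The guard is shut at (342,258), the bed is empty, and the other parts and bystanders are where they started.

```bash
python3 -c "from station import hand_in;print(hand_in())"
```

```text
the job is handed in; nothing more can be done
None
```

I handed the job in at about 48 s: all three tall bushes went through the demagnetiser and now stand in the outgoing tray. The start button bottomed out at 27 N with the bushes on the bed, the guard is shut again, and the last picture shows everything else where it started.

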